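# Set up the artificial ear for the right earphone

## Robot

A 6-joint arm with a two-finger parallel gripper is mounted at the origin on a cart in front of the work surface, level with it; the furniture and walls round the work are solid. World frame = base frame: x ahead of the robot, y to its left, z up, the work surface at z = 0. Lengths are in m, angles in rad, forces in N, time in s.
With the tool pointing down it reaches from about 0.325 to 0.85 m from the base axis. Payload 15.5 kg.
Tool frame: the origin (TCP) lies midway between the tips of the shut fingers; the grasp point (between the pads) lies r.pinch_z behind it (r.pinch_z is the distance from the TCP to the grasp point, in m); z points along the fingers, y is the direction in which the jaws open and shut (so a half turn about z gives the same grasp; the last joint's range is limited). The gripper opens to 91 mm and grips with 3 to 60 N. Pads are 32 mm wide; open, the fingers measure 118 mm over their backs; the gripper's body (76 mm by 178 mm) begins 60 mm behind the grasp point.
Start: joints at [1.216, 0.494, 1.345, -0, 1.302, -0.096], TCP at [0.16, 0.604, 0.214] pointing down, gripper open.
Joint ranges: [-2.91, 2.91], [-0.82, 2.16], [0.22, 2.67], [-1.22, 4.37], [0.12, 2.79], [-3.08, 3.08]. Speed limits (rad/s): [1.89, 1.89, 2.57, 3.01, 3.01, 3.01].

## Interface

Orientations are given as [roll, pitch, yaw] about the fixed x, y, z axes, in that order (R = Rz(yaw) Ry(pitch) Rx(roll)).
In Python, from cell import r, viewer, finish_job gives the robot as it stands.
- The arm moves only by the shell command python3 -m jog 'ROWS' [OPENING] [FORCE]. ROWS is JSON, a list of rows, each a list of 2 entries, a list of its own where there are three numbers: the shift along the tool's x, y, z in m, then the turn about the tool's z in rad. In form: [[[x, y, z], spin], ...]. A call has 1 to 12 rows; each row is the pose to reach, as a shift and turn from the pose commanded when the call began, along the tool's axes at that moment; what a row does not reach only later rows make up. A row lasts 1/8 s, in which the tool goes at most 62.5 mm and 10.7 degrees, less where a joint would pass 70% of its speed; a pose out of reach is approached as far as the arm can. A call with a gripper value outside its range is refused whole. OPENING is the closure, from -1 (fully open) to 1 (shut), set as the call begins (- or left out, the last holds). The fingers move at their own pace and stop on an object; FORCE is the grip in N (left out, the last holds). Time passes only in rows, so rows that repeat a pose let the fingers close. It gives the time, the measured TCP pose, the force and the opening at its end, in the units of the state.
- r.observe(): the state, without advancing time (a new reading comes with each control period).
- viewer.capture(name): name is "scene" or "top" or "wrist"; returns a dict with "img" (480x640x3 uint8, red, green, blue), "camera_matrix" (3x3 intrinsics, pixels), "k1" (the pictures are not rectified: a ray, as slopes to the right and down, at radius r is drawn at 1 + k1 r^2 times it, then the intrinsics apply), "origin" and "attitude" of the camera in the world; the wrist camera has in their place "T_tool_cam" (4x4, takes a point from camera to tool coordinates, whose origin is the TCP and whose axes are the flange's). Camera axes: x right, y down, z forward; pixel columns grow to the right and rows downward; lengths in m; the calibration is good to about 2 mm. A picture is of the moment at which its call begins: read the wrist's pose just before it. There is no depth.
- finish_job(): hands the job in, once; it reports no verdict.
The state is a dict: "time": time; "qpos": joint angles; "joint_vel": joint speeds; "tau": joint torques, N m; "tcp_pos": TCP position; "orientation": TCP orientation; "wrist_force": force on the tool from outside, world axes, zero at the start; "torque": the same for the moment, N m; "opening": finger opening in m.
Only numpy, scipy, OpenCV 4.12 (cv2) and the standard library are available. Lean on these libraries where they do the work, as an engineer would, in place of code of your own. Each camera call takes 0.05 s, during which the arm holds its last target.

## Task

Get the artificial ear ready to calibrate the right earphone, the red one: take the black flat plate off it and lay it in the kidney dish, fit the brass cone ring in its place, put the red earphone on the ring, cushion down, and last stand the steel weight on the earphone, so that each sits level and fully home on the one below. Set the earphone and the weight down gently, without letting them drop, and leave the blue earphone where it stands.

Things in the scene. Friction and masses are not known exactly. Their poses are not given: they have to be found in the camera images.
- artificial_ear: Artificial ear, fixed to the table: round dark foot 80 mm across, 10 mm high; on it an upright aluminium cylinder 54 mm across with a flat shoulder 44 mm above the table; from that rises the microphone spigot, 31 mm across up to 48 mm, then tapering to 22 mm across at its top, at 55 mm. Starts with the flat plate on its shoulder. Origin: on its axis, at the table; z up.
- flat_plate: Flat plate: black plastic ring 58 mm across, 10 mm thick, bore 35 mm. At the start it sits on the artificial ear's shoulder (its underside 44 mm above the table) with the spigot through its bore, standing 1 mm out; it lifts straight off. Origin: centre of its underside; z up along its axis. 60 g.
- cone_ring: Brass cone ring, standing flange down: flange 56 mm across, 8 mm thick, and on it a cone narrowing from 48 to 41 mm across; 20 mm high in all. Its 35 mm through bore goes over the spigot (2 mm play all round) until the flange rests on the shoulder. Origin: centre of its underside; z up along its axis. 90 g.
- red_earphone: Right earphone, red back, standing cushion down: hard black cushion 60 mm across, 13 mm high, with a recess below 51 mm across, 13 mm deep, which goes over the ring's cone until the cushion rests on the flange; grey case 51 mm across from 13 to 33 mm high (grip here); red boss on top, 34 mm across, to 38 mm. Origin: centre of its underside; z up along its axis. About 90 g.
- blue_earphone: Left earphone, blue back, else the same as the red one. Not used: it stays where it stands. Origin: centre of its underside; z up.
- weight: Steel weight: 50 mm across, 28 mm high, with a recess below, 38 mm across, 6 mm deep, which goes over an earphone's boss until the rim rests on the case; on top a neck 16 mm across and a grip knob 24 mm across, from 34 to 54 mm above its underside. Origin: centre of its underside; z up along its axis. About 0.5 kg.
- kidney_dish: Stainless kidney dish, fixed to the table: 269 mm long (its x), 162 mm wide, 43 mm high, inner floor 2 mm above the table. Origin: at the table near its middle. The middle of its inner floor is x = -5, y = +20 mm in its frame; there the walls leave about 80 mm along its y and about 180 mm along its x.
Things that resemble listed ones, but are neither listed nor needed, are in the scene too. There is more than one size of the flat_plate; the one meant has the size given above.

How it is judged:
At the end, for the whole second after the job is handed in: Plate centre inside the dish, its underside under 25 mm high. On the ear's axis, upright within 0.06 rad: ring (within 4 mm; underside at 44 +-2.5 mm), red earphone (within 6; at 52 +-3), weight (within 8; at 85 +-4). All released, at rest; blue earphone within 15 mm of its start (x of flat_plate in the frame of kidney_dish between -0.09 and 0.09 m and y of flat_plate in the frame of kidney_dish between -0.045 and 0.045 m and z of flat_plate in the frame of kidney_dish below 0.025 m and horizontal distance between cone_ring and artificial_ear below 0.004 m and z of cone_ring in the frame of artificial_ear between 0.0415 and 0.0465 m and angle between each of cone_ring, red_earphone, weight's own z axis and vertical below 0.06 rad and horizontal distance between red_earphone and artificial_ear below 0.006 m and z of red_earphone in the frame of artificial_ear between 0.049 and 0.055 m and horizontal distance between weight and artificial_ear below 0.008 m and z of weight in the frame of artificial_ear between 0.081 and 0.089 m and linear speed of each of flat_plate, cone_ring, red_earphone, weight below 0.02 m/s and distance of blue_earphone from where it was at the start of the episode below 0.015 m); the robot touches nothing.
It fails at once if the blue earphone is moved by more than 25 mm (distance of blue_earphone from where it was at the start of the episode above 0.025 m).
It fails at once if the red earphone is dropped (it moves faster than 0.5 m/s with no finger on it) (linear speed of red_earphone above 0.5 m/s and contact force between the fingers and red_earphone below 0.05 N).
It fails at once if the weight is dropped (it moves faster than 0.5 m/s with no finger on it) (linear speed of weight above 0.5 m/s and contact force between the fingers and weight below 0.05 N).
It also fails if it takes over 128 s, if anything falls off the work surface, if the arm or the gripper's body presses on something with over 40 N, if the wrist force passes 120 N, or if a joint passes its speed limit or range.

## Working session

There is one attempt and no reset: what is moved stays moved. The work goes in short steps, Python scripts to look and compute and a shell command to move; the robot and the scene stay as the last step left them, time stands still between calls to the robot, and variables do not carry over. Pictures are saved under pics/ and viewed, and the job is handed in when it is done.

```bash
ls -la; mkdir -p pics; python3 - <<'E'
from cell import r, viewer
import cv2, numpy as np
print(r.observe(), r.pinch_z)
for n in ["scene","top","wrist"]:
    c=viewer.capture(n); cv2.imwrite(f"pics/{n}0.png",c["img"][:,:,::-1]); 
    print({k:(np.round(v,4).tolist() if k!="img" else 0) for k,v in c.items()})
E
```

```text
total 12
drwxr-xr-x  3 agent agent 4096 Dec  7 09:02 .
drwxr-xr-x 23 root  root  4096 Dec  7 09:02 ..
drwxr-xr-x  2 agent agent 4096 Dec  7 09:02 pics
{'time': 0.0, 'qpos': array([ 1.21648008e+00,  4.94152696e-01,  1.34611585e+00,  1.20822874e-05,
        1.30250438e+00, -9.55276551e-02]), 'joint_vel': array([-0.00147184, -0.001281  , -0.00095925,  0.00076168,  0.00038774,
       -0.00132889]), 'tau': array([-1.92950320e-03, -8.78792381e+01, -3.81852365e+01,  7.06194411e-02,
        5.31991082e-02, -2.08092315e-04]), 'tcp_pos': array([0.15982345, 0.60383473, 0.2133624 ]), 'orientation': array([-3.14041887e+00, -1.24170510e-04,  2.88280078e+00]), 'wrist_force': array([0.14019182, 0.1094478 , 0.08078777]), 'torque': array([ 0.00852091, -0.03334017, -0.00134068]), 'opening': 0.09127924458497029} 0.0188
{'img': 0, 'camera_matrix': [[448.3685, 0.0, 314.7658], [0.0, 448.3685, 239.8518], [0.0, 0.0, 1.0]], 'k1': -0.0577, 'origin': [0.1837, 0.1183, 0.7232], 'attitude': [-2.4759, 0.0063, -2.5689]}
{'img': 0, 'camera_matrix': [[552.1536, 0.0, 313.8732], [0.0, 552.1536, 228.5862], [0.0, 0.0, 1.0]], 'k1': -0.0329, 'origin': [0.3768, -0.3194, 0.9752], 'attitude': [-2.994, -0.0134, -1.5654]}
{'img': 0, 'camera_matrix': [[353.9203, 0.0, 320.5551], [0.0, 353.9203, 238.006], [0.0, 0.0, 1.0]], 'k1': -0.0602, 'T_tool_cam': [[-0.0005, -0.9605, -0.2784, 0.0786], [1.0, -0.0003, -0.001, -0.0007], [0.0008, -0.2784, 0.9605, -0.1706], [0.0, 0.0, 0.0, 1.0]]}
```

View pics/scene0.png

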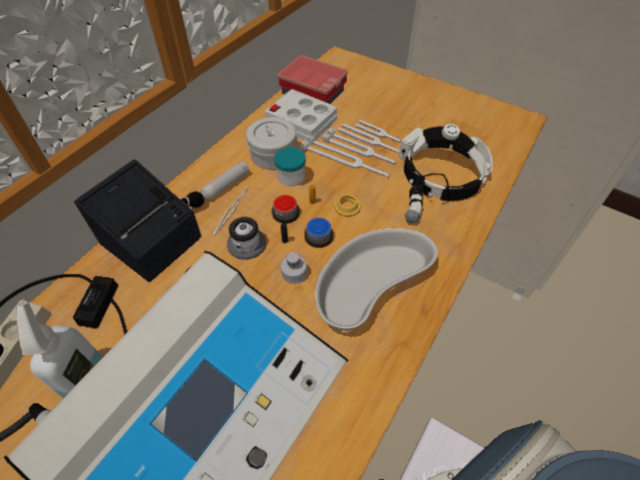

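View pics/top0.png

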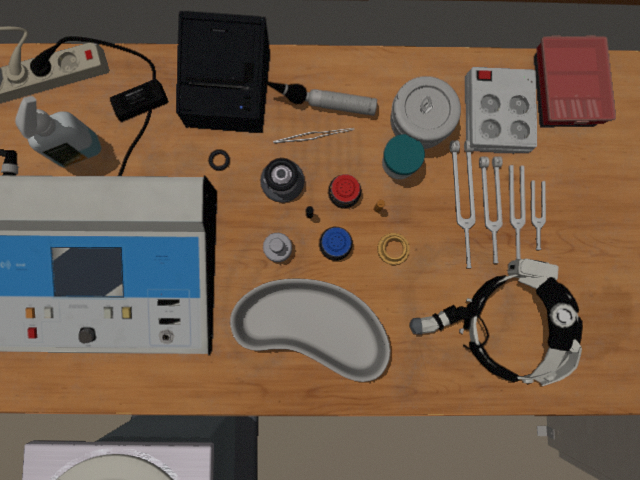

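View pics/wrist0.png

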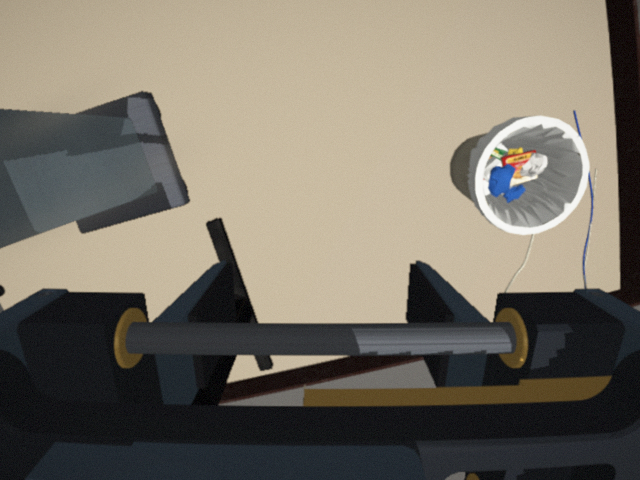

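```bash
cat > h.py <<'E'
import numpy as np, cv2
from scipy.spatial.transform import Rotation as Ro
from scipy.optimize import least_squares
def cam(c, st=None):
    if "T_tool_cam" in c:
        T=np.eye(4); T[:3,:3]=Ro.from_euler('xyz',st["orientation"]).as_matrix(); T[:3,3]=st["tcp_pos"]
        T=T@np.array(c["T_tool_cam"]); R,o=T[:3,:3],T[:3,3]
    else:
        R=Ro.from_euler('xyz',c["attitude"]).as_matrix(); o=np.array(c["origin"])
    return dict(K=np.array(c["camera_matrix"]),k=float(c["k1"]),R=R,o=o)
def dist(C): return np.array([C['k'],0,0,0,0.])
def proj(C,P):
    P=np.atleast_2d(P); rv=cv2.Rodrigues(C['R'].T)[0]; t=-C['R'].T@C['o']
    return cv2.projectPoints(P.astype(float),rv,t,C['K'],dist(C))[0][:,0]
def ray(C,uv):
    u=cv2.undistortPoints(np.array(uv,float).reshape(-1,1,2),C['K'],dist(C))[:,0]
    d=np.c_[u,np.ones(len(u))]@C['R'].T; return d/np.linalg.norm(d,axis=1)[:,None]
def onz(C,uv,z):
    d=ray(C,uv); return C['o']+d*((z-C['o'][2])/d[:,2])[:,None]
def tri(obs):
    A=np.zeros((3,3)); b=np.zeros(3)
    for C,uv in obs:
        d=ray(C,uv)[0]; M=np.eye(3)-np.outer(d,d); A+=M; b+=M@C['o']
    p=np.linalg.solve(A,b); res=[float(np.hypot(*(proj(C,p)[0]-uv))) for C,uv in obs]
    return p,res
def circ(C,c,z,rad,n=72):
    a=np.linspace(0,2*np.pi,n); return proj(C,np.c_[c[0]+rad*np.cos(a),c[1]+rad*np.sin(a),np.full(n,z)])
def draw(img,C,c,z,rad,col,s=1,off=(0,0)):
    p=(circ(C,c,z,rad)-off)*s+ (s-1)/2
    cv2.polylines(img,[np.round(p*8).astype(np.int32)],True,col,1,cv2.LINE_AA,3)
E
python3 - <<'E'
import cv2
t=cv2.imread('pics/top0.png'); s=cv2.imread('pics/scene0.png')
cv2.imwrite('pics/tc0.png',cv2.resize(t[140:340,195:445],None,fx=3.2,fy=3.0*3.2/3.2 if 0 else 3.2,interpolation=cv2.INTER_CUBIC)[:600])
cv2.imwrite('pics/sc0.png',cv2.resize(s[150:300,200:400],None,fx=4,fy=4,interpolation=cv2.INTER_CUBIC))
E
```

```text
(no output)
```

View pics/tc0.png

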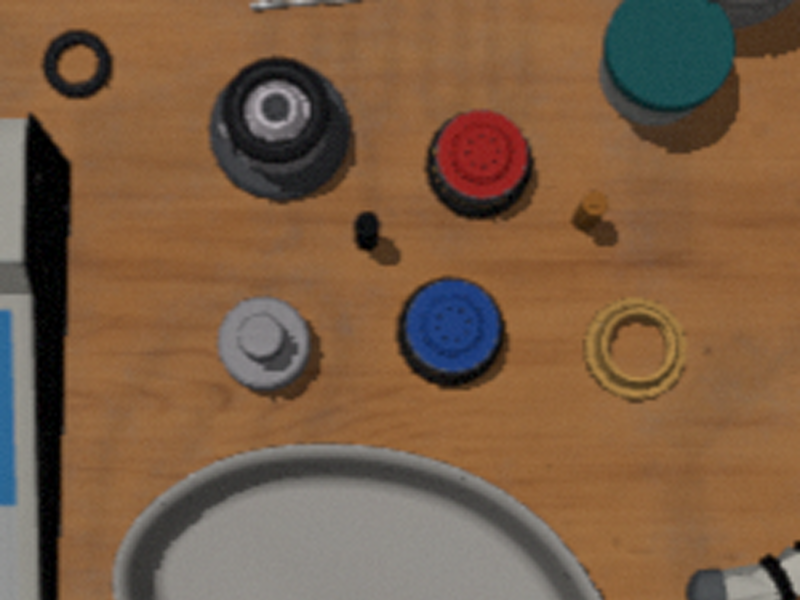

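View pics/sc0.png

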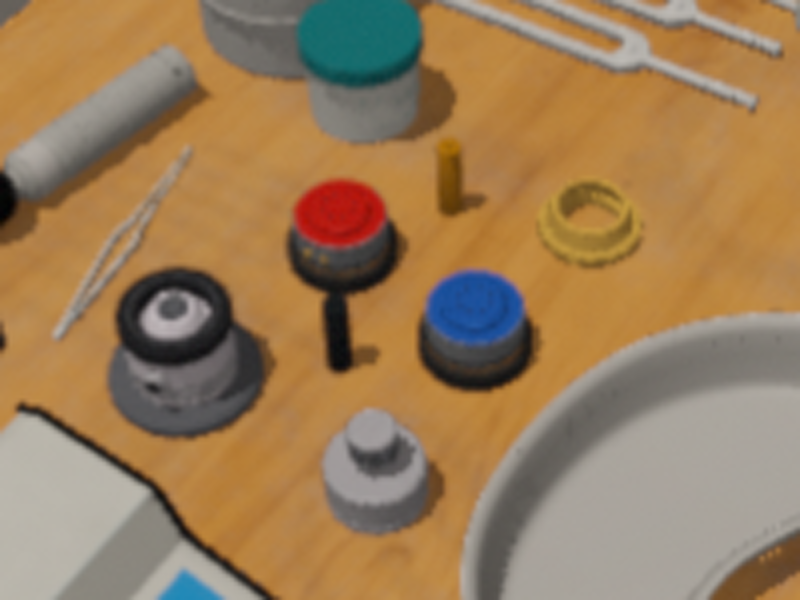

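```bash
python3 - <<'E'
from cell import r, viewer
from h import *
t=viewer.capture("top"); s=viewer.capture("scene"); T=cam(t); S=cam(s)
for n,a,b,z in [("plate",(280.9,173.7),(243.7,228),.054),("red",(345.6,187.8),(285,202.5),.036),("blue",(336.2,241.5),(319,225.2),.036),("weight",(276.9,244.7),(293,257),.054),("ring",(393.4,249),(347,205.5),.008)]:
    p,res=tri([(T,a),(S,b)]); print(n,p.round(4),np.round(res,1),"onz T",onz(T,[a],z)[0,:2].round(4),"S",onz(S,[b],z)[0,:2].round(4))
for n,a,z in [("blackpeg",(309.5,208),.03),("amberpeg",(380,202),.03),("smallring",(219,159.5),.003)]: print(n,onz(T,[a],z)[0].round(4))
pts=[(231,320),(250,287),(300,279),(350,295),(390,350),(370,378),(300,350)]
print("dish rim",onz(T,pts,.043).round(3).tolist())
E
```

```text
plate [ 0.6089 -0.2743  0.0484] [0.6 0.6] onz T [ 0.6084 -0.274 ] S [ 0.6043 -0.2714]
red [ 0.5896 -0.3867  0.0305] [0.3 0.2] onz T [ 0.5887 -0.3861] S [ 0.5859 -0.3828]
blue [ 0.4942 -0.37    0.034 ] [0.3 0.3] onz T [ 0.4944 -0.3696] S [ 0.4928 -0.3688]
weight [ 0.4866 -0.2688  0.0485] [0.1 0.1] onz T [ 0.4861 -0.2691] S [ 0.484  -0.2657]
ring [ 0.4864 -0.473   0.002 ] [0.2 0.2] onz T [ 0.4853 -0.4722] S [ 0.4842 -0.4679]
blackpeg [ 0.5536 -0.3235  0.03  ]
amberpeg [ 0.5653 -0.4466  0.03  ]
smallring [ 0.6468 -0.159   0.003 ]
dish rim [[0.361, -0.194, 0.043], [0.416, -0.224, 0.043], [0.43, -0.308, 0.043], [0.403, -0.392, 0.043], [0.313, -0.459, 0.043], [0.267, -0.425, 0.043], [0.312, -0.309, 0.043]]
```

Candidates. Plate: the ring on the ear at top (281,174), or the small black ring on the table at (219,160), which is too small. Red earphone at (345,190), not the blue one at (337,243). Cone ring at (394,249). Weight at (278,248). I'm flying over for a closer wrist view.

```bash
python3 -m jog '[[[-0.643,-0.786,-0.03],2.1],[[-0.643,-0.786,-0.03],2.1],[[-0.643,-0.786,-0.03],2.1],[[-0.643,-0.786,-0.03],2.1],[[-0.643,-0.786,-0.03],2.1],[[-0.643,-0.786,-0.03],2.1],[[-0.643,-0.786,-0.03],2.1],[[-0.643,-0.786,-0.03],2.1],[[-0.643,-0.786,-0.03],2.1],[[-0.643,-0.786,-0.03],2.1],[[-0.643,-0.786,-0.03],2.1],[[-0.643,-0.786,-0.03],2.1]]' -1 20
cat >> h.py <<'E'
def go(st,xyz,yaw=None):
    """tool-frame shift & spin from present measured pose to xyz/yaw"""
    R=Ro.from_euler('xyz',st["orientation"]).as_matrix(); y0=np.arctan2(R[1,0],R[0,0])
    d=R.T@(np.array(xyz)-st["tcp_pos"]); s=0 if yaw is None else -((yaw-y0+np.pi)%(2*np.pi)-np.pi)
    print("go shift",d.round(4),"spin",round(s,4)," yaw now",round(y0,4))
E
python3 -c "
from cell import r
from h import *
s=r.observe(); print(s['time'],s['tcp_pos'],s['orientation']); go(s,[.58,-.32,.244],.785)"
```

```text
time: 1.75
tcp_pos: [0.4709, -0.0804, 0.2363]
orientation: [3.141, -0.0, 0.779]
wrist_force: [0.9, 0.3, -0.1]
opening: 0.0913
1.75 [ 0.47087254 -0.08041979  0.23629918] [ 3.14123504e+00 -3.82245216e-04  7.78534334e-01]
go shift [-0.0905  0.2472 -0.0076] spin -0.0065  yaw now 0.7785
```

```bash
python3 -m jog '[[[-0.09,0.247,-0.06],0],[[-0.09,0.247,-0.06],0],[[-0.09,0.247,-0.06],0],[[-0.09,0.247,-0.06],0],[[-0.09,0.247,-0.06],0],[[-0.09,0.247,-0.06],0],[[-0.09,0.247,-0.06],0]]'
cat >> h.py <<'E'
def snap(name,tag):
    from cell import r,viewer
    import pickle
    st=r.observe(); c=viewer.capture(name); C=cam(c,st); cv2.imwrite(f"pics/{tag}.png",c["img"][:,:,::-1])
    pickle.dump((C,st),open(f"pics/{tag}.pkl","wb")); return C,st,c["img"][:,:,::-1].copy()
E
python3 -c "
from h import *
C,st,i=snap('wrist','w1'); print(st['tcp_pos'],st['orientation'])"
```

```text
time: 2.62
tcp_pos: [0.5803, -0.3158, 0.2957]
orientation: [-3.141, -0.0, 0.783]
wrist_force: [-0.3, 0.5, -0.6]
opening: 0.0914
[ 0.5802704  -0.31576957  0.29571741] [-3.14057545e+00 -8.53624112e-06  7.83184929e-01]
```

View pics/w1.png

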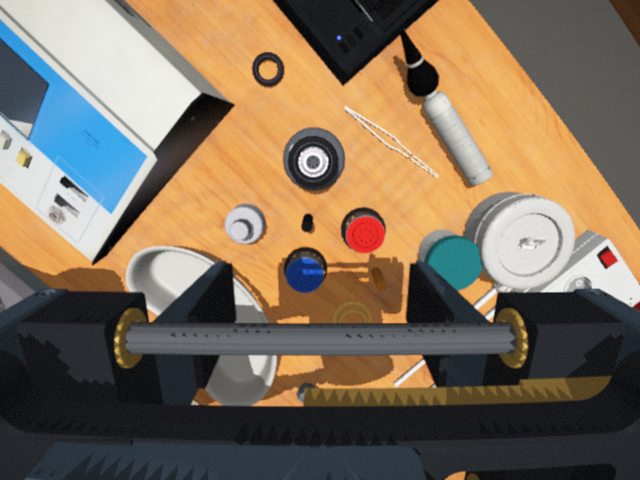

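```bash
python3 - <<'E'
from h import *; import pickle
C,st=pickle.load(open('pics/w1.pkl','rb')); i=cv2.imread('pics/w1.png')
c=(215,110); w=(200,195)
I=cv2.resize(i[c[1]:c[1]+150,c[0]:c[0]+200],None,fx=4,fy=4,interpolation=cv2.INTER_CUBIC)
def D(p,z,rad,col): draw(I,C,p,z,rad,col,4,c)
g=(0,255,0)
ear=(.6060,-.2727); D(ear,.054,.029,g); D(ear,.01,.04,g); D(ear,.055,.011,(0,0,255))
red=(.588,-.3855); D(red,.033,.0255,g); D(red,0.0,.03,(255,255,0))
blu=(.494,-.3695); D(blu,.033,.0255,g)
we=(.4855,-.2685);D(we,.054,.012,g); D(we,.028,.025,g)
cv2.imwrite('pics/w1c.png',I)
E
```

```text
(no output)
```

View pics/w1c.png

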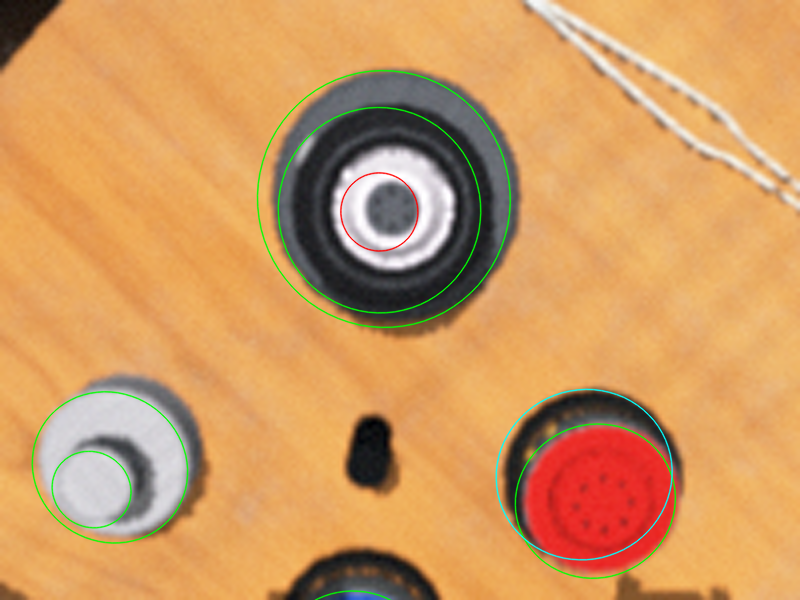

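```bash
python3 - <<'E'
from h import *; import pickle
from cell import viewer
W,st=pickle.load(open('pics/w1.pkl','rb')); T=cam(viewer.capture("top"))
c=np.array((215,110))
for n,a,b,z in [("plate",(280.9,173.7),(392,208),.054),("red",(345.6,187.8),(600,498),.033),("knob",(276.9,244.7),(93,488),.054)]:
    q=c+(np.array(b)-1.5)/4; p,res=tri([(T,a),(W,q)])
    print(n,p.round(4),np.round(res,1),"T",onz(T,[a],z)[0,:2].round(4),"W",onz(W,[q],z)[0,:2].round(4))
E
```

```text
plate [ 0.6091 -0.2743  0.0518] [0.2 0.4] T [ 0.6084 -0.274 ] W [ 0.6093 -0.2747]
red [ 0.5898 -0.3864  0.031 ] [0.  0.1] T [ 0.5894 -0.3863] W [ 0.59   -0.3857]
knob [ 0.4861 -0.2689  0.0535] [0.1 0.2] T [ 0.4861 -0.2691] W [ 0.4862 -0.2686]
```

```bash
python3 -c "
from cell import r
from h import *
s=r.observe(); go(s,[.6092,-.2746,.11])"
```

```text
go shift [ 0.0494 -0.0086  0.186 ] spin 0  yaw now 0.7837
```

```bash
python3 -m jog '[[[0.049,-0.0086,0.06],0],[[0.049,-0.0086,0.12],0],[[0.049,-0.0086,0.16],0],[[0.049,-0.0086,0.186],0],[[0.049,-0.0086,0.186],0],[[0.049,-0.0086,0.186],0]]'
python3 -c "
from h import *
C,st,i=snap('wrist','w2'); print(st['tcp_pos'],st['orientation'])
p=(.6092,-.2746); g=(0,255,0)
draw(i,C,p,.054,.029,g); draw(i,C,p,.054,.0175,g);draw(i,C,p,.055,.011,(0,0,255))
cv2.imwrite('pics/w2a.png',i)
"
```

```text
time: 3.48
tcp_pos: [0.61, -0.2761, 0.1117]
orientation: [3.14, -0.001, 0.783]
wrist_force: [-0.0, -0.7, 0.1]
opening: 0.0916
[ 0.61002924 -0.27614856  0.11166495] [ 3.13977717e+00 -5.20353288e-04  7.83171268e-01]
```

View pics/w2a.png

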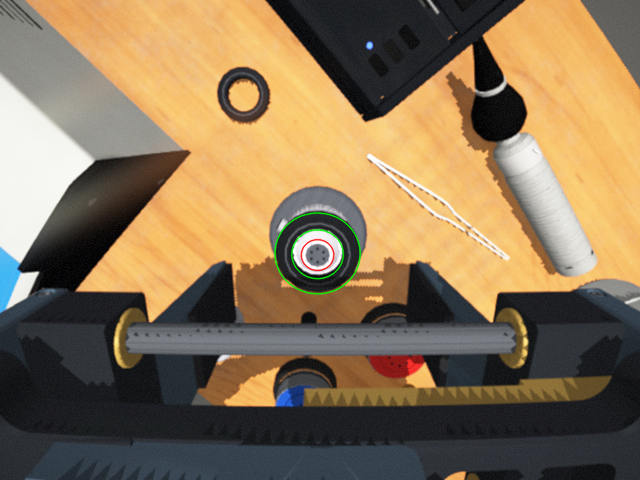

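```bash
python3 -c "
from cell import r
from h import *
s=r.observe(); print(s['tcp_pos']);go(s,[.6092,-.2746,.036])"
```

```text
[ 0.61017335 -0.27635353  0.11192283]
go shift [ 0.0005 -0.0021  0.0759] spin 0  yaw now 0.783
```

```bash
python3 -m jog '[[[0.0005,-0.002,0.03],0],[[0.0005,-0.002,0.055],0],[[0.0005,-0.002,0.07],0],[[0.0005,-0.002,0.076],0],[[0.0005,-0.002,0.076],0],[[0.0005,-0.002,0.076],0]]'
python3 -c "
from h import *
C,st,i=snap('wrist','w3'); print(st['tcp_pos'],st['wrist_force'])
go(st,[.6092,-.2746,.036])"
```

```text
time: 4.28
tcp_pos: [0.6088, -0.2747, 0.035]
orientation: [3.14, -0.0, 0.783]
wrist_force: [0.0, -0.1, 0.2]
opening: 0.0911
[ 0.60884656 -0.27466111  0.03499715] [ 0.04190291 -0.10130363  0.15408517]
go shift [ 0.0003  0.0002 -0.001 ] spin 0  yaw now 0.7828
```

View pics/w3.png

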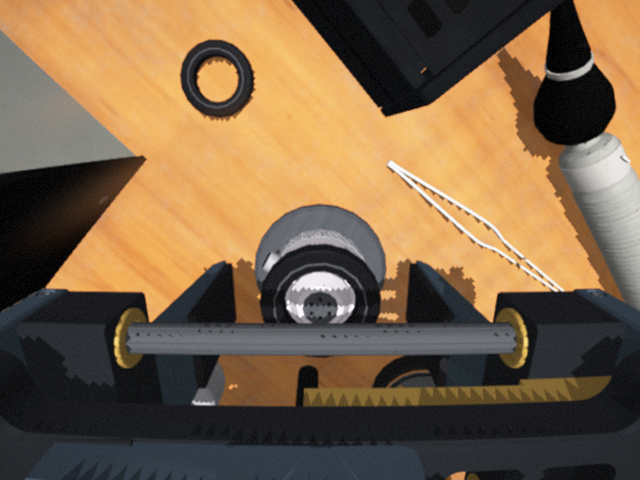

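Centred between the jaws. I'm closing on the plate gently.

```bash
python3 -m jog '[[[0,0,0],0],[[0,0,0],0],[[0,0,0],0],[[0,0,0],0],[[0,0,0],0],[[0,0,0],0],[[0,0,0],0],[[0,0,0],0]]' 1 20
```

```text
time: 5.32
tcp_pos: [0.6083, -0.2744, 0.0341]
orientation: [-3.142, 0.0, 0.783]
wrist_force: [0.1, 0.5, 1.6]
opening: 0.0577
```

```bash
python3 -m jog '[[[0,0,-0.02],0],[[0,0,-0.05],0],[[0,0,-0.09],0],[[0,0,-0.12],0],[[0,0,-0.15],0],[[0,0,-0.15],0]]'
python3 - <<'E'
from h import *
C,st,i=snap('top','t1'); print(st['tcp_pos'],st['opening'])
h=cv2.cvtColor(cv2.imread('pics/top0.png'),cv2.COLOR_BGR2HSV)
m=((h[...,1]<60)&(h[...,2]>60)).astype(np.uint8); m[:270]=0; m[385:]=0; m[:,:225]=0; m[:,400:]=0
cs=max(cv2.findContours(m,0,cv2.CHAIN_APPROX_NONE)[0],key=cv2.contourArea)[:,0]
W=onz(C,cs,.043)[:,:2]; 
r=cv2.minAreaRect(W.astype(np.float32)); print(r, cv2.boxPoints(r).round(3).tolist())
cv2.polylines(i,[cs],True,(0,255,0),1)
p=proj(C,[[.357,-.33,.002]])[0]; print(p)
cv2.imwrite('pics/t1c.png',cv2.resize(i[140:390,195:445],None,fx=2.4,fy=2.4))
E
```

```text
time: 6.08
tcp_pos: [0.6096, -0.2751, 0.188]
orientation: [3.136, -0.001, 0.783]
wrist_force: [-0.2, 0.5, -1.1]
opening: 0.0574
[ 0.60956973 -0.2750773   0.18798794] 0.057424729593141745
((0.3569398820400238, -0.3312072157859802), (0.2728584408760071, 0.1414453089237213), 73.9972915649414) [[0.25099998712539673, -0.4429999887943268], [0.3869999945163727, -0.4819999933242798], [0.46299999952316284, -0.2199999988079071], [0.3269999921321869, -0.1809999942779541]]
[312.42162032 322.16641092]
```

View pics/t1c.png

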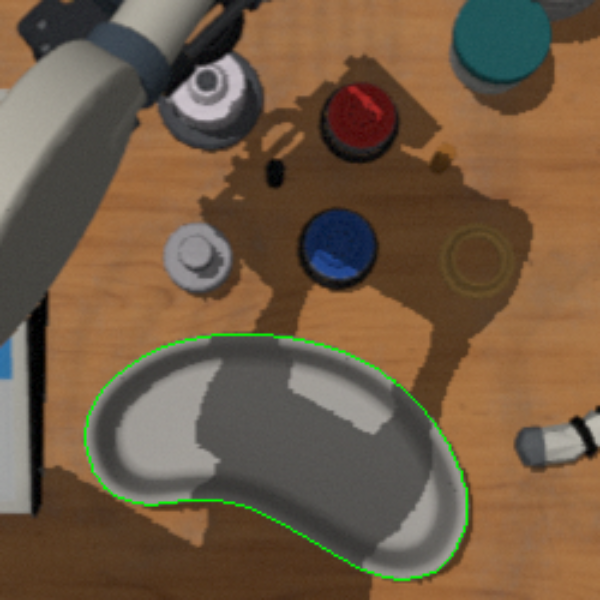

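```bash
python3 -c "
from cell import r
from h import *
s=r.observe(); go(s,[.362,-.329,.10],-.282)"
```

```text
go shift [-0.2134 -0.1358  0.0856] spin 1.0648  yaw now 0.7828
```

```bash
python3 -m jog '[[[-0.04,-0.026,0],0.18],[[-0.09,-0.056,0],0.36],[[-0.135,-0.086,0.02],0.54],[[-0.175,-0.111,0.04],0.72],[[-0.213,-0.136,0.06],0.9],[[-0.213,-0.136,0.085],1.065],[[-0.213,-0.136,0.085],1.065],[[-0.213,-0.136,0.085],1.065]]'
python3 -c "
from h import *
C,st,i=snap('wrist','w4'); print(st['tcp_pos'],st['wrist_force'],st['opening'])
go(st,[.362,-.329,.006],-.282)
p=proj(C,[[.362,-.329,.002]])[0]; cv2.circle(i,tuple(int(v) for v in p),3,(0,0,255),-1); cv2.imwrite('pics/w4a.png',i)"
```

```text
time: 7.12
tcp_pos: [0.3619, -0.3283, 0.0996]
orientation: [3.141, -0.0, -0.278]
wrist_force: [0.0, 0.2, -0.9]
opening: 0.0575
[ 0.36189963 -0.32825747  0.09958801] [ 0.03034765  0.15752046 -0.90951015] 0.0575442387590054
go shift [0.0003 0.0007 0.0936] spin 0.0043  yaw now -0.2777
```

View pics/w4a.png

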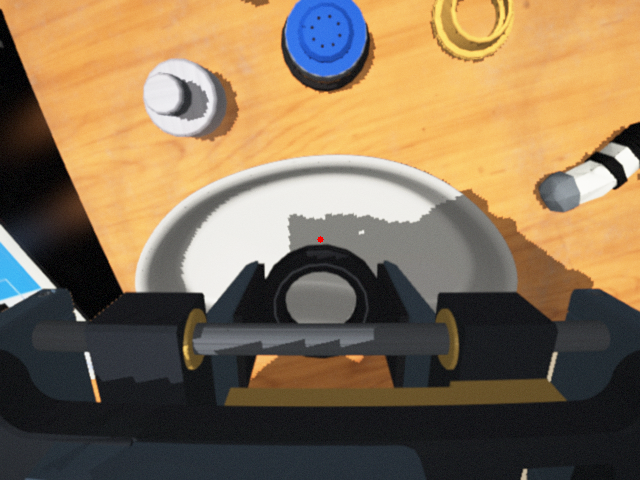

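```bash
python3 -m jog '[[[0,0.001,0.03],0],[[0,0.001,0.06],0],[[0,0.001,0.08],0],[[0,0.001,0.09],0],[[0,0.001,0.093],0],[[0,0.001,0.093],0],[[0,0.001,0.093],0]]'
```

```text
time: 8.05
tcp_pos: [0.3614, -0.3294, 0.0067]
orientation: [3.141, -0.001, -0.282]
wrist_force: [-0.6, -0.1, -0.4]
opening: 0.0576
```

```bash
python3 -m jog '[[[0,0,0],0],[[0,0,0],0],[[0,0,0],0],[[0,0,0],0],[[0,0,0],0],[[0,0,0],0]]' -1
python3 -m jog '[[[0,0,-0.03],0],[[0,0,-0.08],0],[[0,0,-0.14],0],[[0,0,-0.19],0],[[0,0,-0.19],0]]'
python3 -c "
from h import *
C,st,i=snap('wrist','w5'); print(st['tcp_pos'],st['wrist_force'],st['opening'])
p=(.4860,-.4725)
draw(i,C,p,.02,.0205,(0,255,0));draw(i,C,p,.008,.028,(0,255,0));draw(i,C,(.362,-.329),.012,.029,(0,0,255)); cv2.imwrite('pics/w5a.png',i)"
```

```text
time: 8.8
tcp_pos: [0.3611, -0.3291, 0.006]
orientation: [-3.142, 0.0, -0.282]
wrist_force: [0.4, -0.0, 0.3]
opening: 0.0913
time: 9.43
tcp_pos: [0.3624, -0.3306, 0.1996]
orientation: [3.138, -0.006, -0.282]
wrist_force: [0.1, -0.6, -0.3]
opening: 0.0914
[ 0.36239807 -0.33057572  0.19958285] [ 0.05687124 -0.56063418 -0.28672063] 0.09140946429177108
```

View pics/w5a.png

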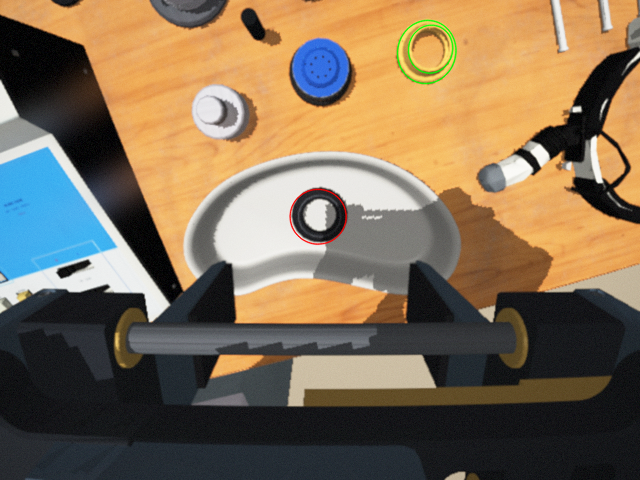

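```bash
python3 -c "
from cell import r
from h import *
s=r.observe(); go(s,[.4862,-.4725,.10],.785)"
```

```text
go shift [0.1591 0.1023 0.0981] spin -1.0671  yaw now -0.2821
```

```bash
python3 -m jog '[[[0.04,0.025,0],-0.18],[[0.08,0.05,0],-0.36],[[0.12,0.077,0],-0.54],[[0.159,0.102,0.02],-0.72],[[0.159,0.102,0.06],-0.9],[[0.159,0.102,0.098],-1.067],[[0.159,0.102,0.098],-1.067],[[0.159,0.102,0.098],-1.067]]'
python3 -c "
from h import *
C,st,i=snap('wrist','w6'); print(st['tcp_pos'],st['orientation'])
p=(.4860,-.4725)
draw(i,C,p,.02,.0205,(0,255,0));draw(i,C,p,.008,.028,(0,255,0)); cv2.imwrite('pics/w6a.png',cv2.resize(i[200:350,220:420],None,fx=4,fy=4))
go(st,[.4860,-.4725,.002],.785)"
```

```text
time: 10.48
tcp_pos: [0.4856, -0.4716, 0.0987]
orientation: [3.141, 0.0, 0.781]
wrist_force: [0.6, 0.3, 0.9]
opening: 0.0911
[ 0.48562093 -0.47158072  0.09869427] [3.14134263e+00 8.51182192e-06 7.80764074e-01]
go shift [-0.0004  0.0009  0.0967] spin -0.0042  yaw now 0.7808
```

View pics/w6a.png

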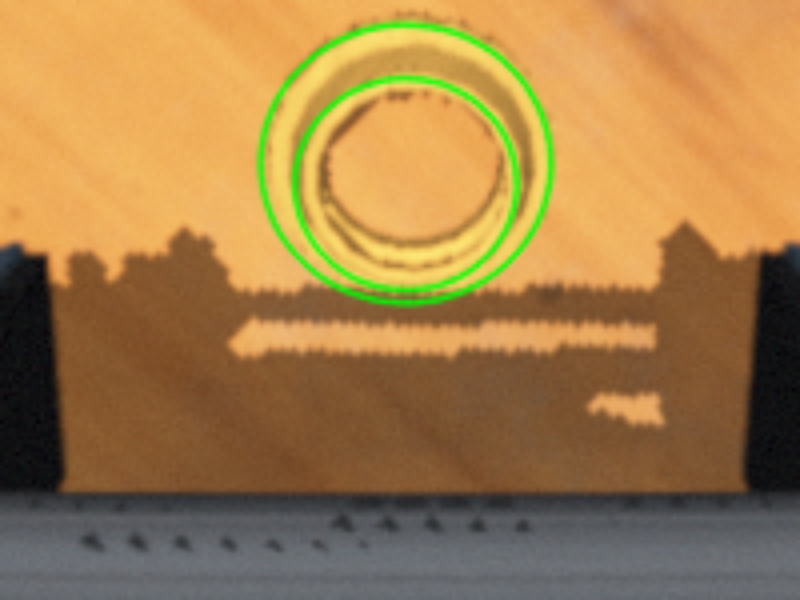

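```bash
python3 -c "
from h import *
import pickle
C,st=pickle.load(open('pics/w6.pkl','rb'))
i=cv2.imread('pics/w6.png'); c=(270,195)
I=cv2.resize(i[195:285,270:370],None,fx=6,fy=6,interpolation=cv2.INTER_CUBIC)
J=I.copy(); p=(.4866,-.4719)
draw(J,C,p,.02,.0205,(0,255,0),6,c);draw(J,C,p,.008,.028,(0,255,0),6,c);draw(J,C,p,.02,.0175,(255,0,0),6,c);draw(J,C,p,.0,.0175,(0,0,255),6,c)
cv2.imwrite('pics/w6b.png',cv2.resize(np.hstack([I,J]),(800,360)))"
```

```text
(no output)
```

View pics/w6b.png

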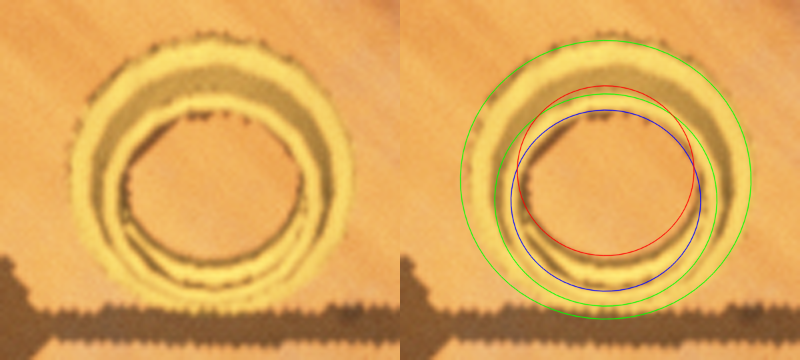

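```bash
python3 -c "
from cell import r
from h import *
s=r.observe(); go(s,[.4879,-.4725,.003],.785)"
```

```text
go shift [0.001  0.0016 0.0964] spin -0.0036  yaw now 0.7814
```

```bash
python3 -m jog '[[[0.001,0.0016,0.04],0],[[0.001,0.0016,0.07],0],[[0.001,0.0016,0.085],0],[[0.001,0.0016,0.092],0],[[0.001,0.0016,0.096],0],[[0.001,0.0016,0.096],0],[[0.001,0.0016,0.096],0]]'
```

```text
time: 11.4
tcp_pos: [0.4876, -0.4721, 0.0028]
orientation: [3.141, 0.0, 0.785]
wrist_force: [0.2, -0.7, 0.3]
opening: 0.0912
```

```bash
python3 -c "
from h import *
C,st,i=snap('wrist','w7'); print(st['tcp_pos'],st['wrist_force'],st['opening'])
cv2.imwrite('pics/w7a.png',cv2.resize(i[220:400,200:440],None,fx=3,fy=3))"
```

```text
[ 0.48756516 -0.47211519  0.00279189] [ 0.16757121 -0.67071286  0.28788873] 0.09121058451639379
```

View pics/w7a.png

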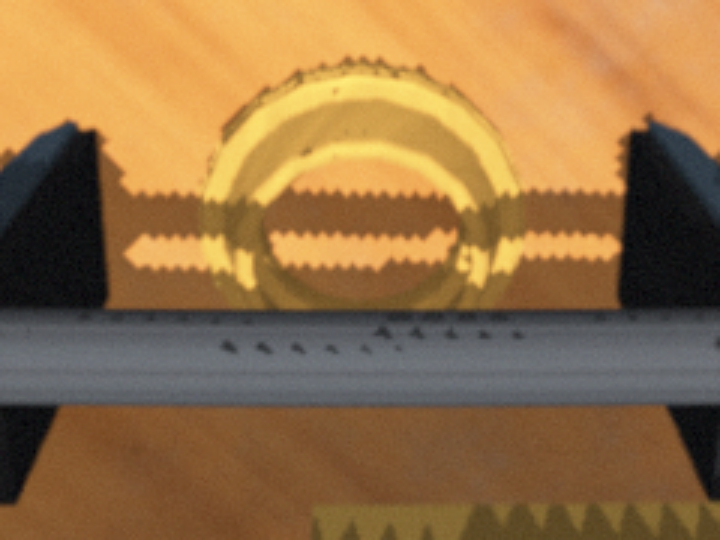

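```bash
python3 -m jog '[[[0,0,0],0],[[0,0,0],0],[[0,0,0],0],[[0,0,0],0],[[0,0,0],0],[[0,0,0],0],[[0,0,0],0],[[0,0,0],0]]' 1 30
python3 -m jog '[[[0,0,-0.01],0],[[0,0,-0.03],0],[[0,0,-0.07],0],[[0,0,-0.12],0],[[0,0,-0.15],0],[[0,0,-0.15],0]]'
python3 -c "
from h import *
C,st,i=snap('wrist','w8'); print(st['tcp_pos'],st['wrist_force'],st['opening'])
cv2.imwrite('pics/w8a.png',cv2.resize(i[220:400,200:440],None,fx=3,fy=3)); go(st,[.6092,-.2746,.12],.785)"
```

```text
time: 12.45
tcp_pos: [0.4873, -0.4718, 0.002]
orientation: [-3.142, -0.0, 0.785]
wrist_force: [-0.2, -0.0, -0.5]
opening: 0.0539
time: 13.2
tcp_pos: [0.4884, -0.473, 0.1564]
orientation: [3.136, 0.0, 0.785]
wrist_force: [0.5, -0.9, -1.2]
opening: 0.0543
[ 0.48838123 -0.47300455  0.1563757 ] [ 0.52035296 -0.9351451  -1.15483326] 0.054274059689430186
go shift [ 0.2257 -0.0552  0.0359] spin -0.0001  yaw now 0.7849
```

View pics/w8a.png

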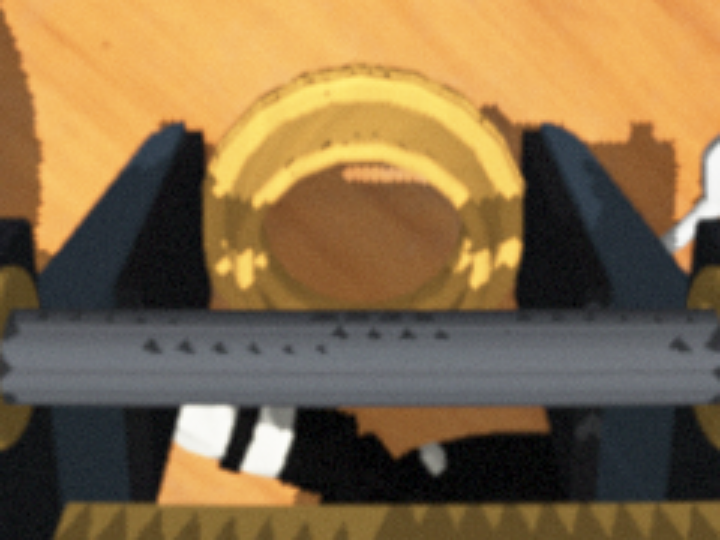

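```bash
python3 -c "
from h import *
import pickle
C,st=pickle.load(open('pics/w8.pkl','rb'))
i=cv2.imread('pics/w8.png'); c=(260,230); o=[]
t=st['tcp_pos'];y=.785
for dx in (-.002,0,.002):
  I=cv2.resize(i[230:340,260:380],None,fx=4,fy=4,interpolation=cv2.INTER_CUBIC)
  p=t[:2]+dx*np.array([np.cos(y),np.sin(y)]); b=t[2]-.002
  draw(I,C,p,b+.02,.0205,(0,255,0),4,c);draw(I,C,p,b+.008,.028,(0,255,0),4,c);draw(I,C,p,b+.02,.0175,(255,0,0),4,c)
  o.append(I)
cv2.imwrite('pics/w8b.png',cv2.resize(np.hstack(o),(1200//1,367))[:, :]) ; cv2.imwrite('pics/w8b.png',cv2.resize(np.vstack([np.hstack(o[:2]),np.hstack([o[2],o[2]])]),(654,600)))"
```

View pics/w8b.png

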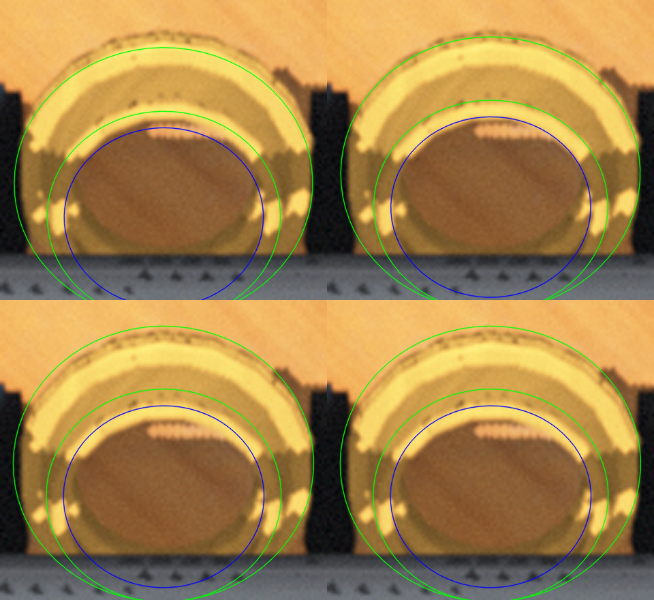

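```bash
python3 -m jog '[[[0.06,-0.014,0],0],[[0.12,-0.028,0],0],[[0.18,-0.042,0],0],[[0.22,-0.0545,0.01],0],[[0.2257,-0.0552,0.035],0],[[0.2257,-0.0552,0.035],0],[[0.2257,-0.0552,0.035],0]]'
python3 -c "
from h import *
C,st,i=snap('wrist','w9'); print(st['tcp_pos'],st['orientation'],st['opening'])
I=cv2.resize(i[180:330,220:420],None,fx=4,fy=4)
cv2.imwrite('pics/w9a.png',I); go(st,[.6092,-.2746,.066],.785)"
```

```text
time: 14.12
tcp_pos: [0.6077, -0.2739, 0.1174]
orientation: [-3.141, 0.0, 0.784]
wrist_force: [0.3, -0.9, 0.2]
opening: 0.054
[ 0.60768244 -0.27385896  0.11739254] [-3.14142317e+00  1.78552413e-04  7.84178440e-01] 0.054043982554926234
go shift [0.0006 0.0016 0.0514] spin -0.0008  yaw now 0.7842
```

View pics/w9a.png

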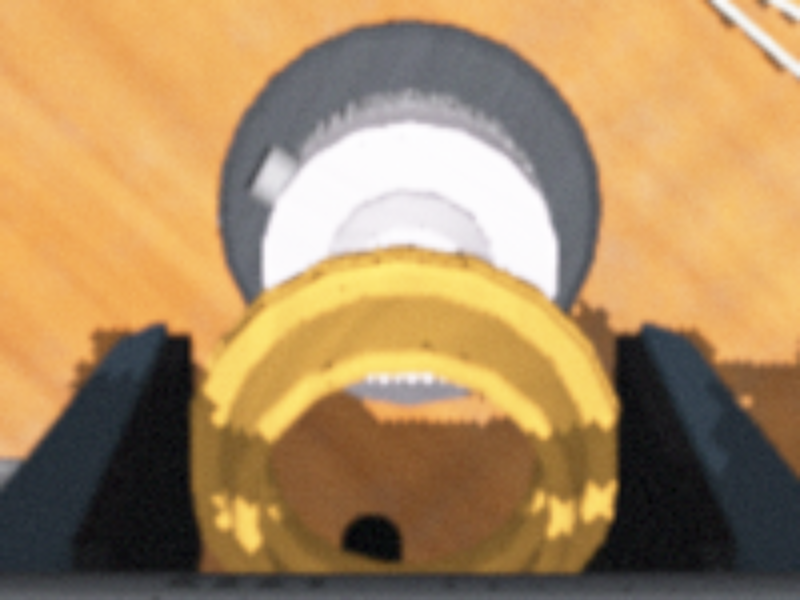

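```bash
python3 -c "
from h import *
import pickle
C,st=pickle.load(open('pics/w9.pkl','rb')); i=cv2.imread('pics/w9.png')
I=cv2.resize(i[180:330,220:420],None,fx=4,fy=4); p=(.6092,-.2746);c=(220,180)
for z,rr in ((.044,.027),(.01,.04),(.044,.0155)): draw(I,C,p,z,rr,(0,0,255),4,c)
cv2.imwrite('pics/w9b.png',I)"
```

```text
(no output)
```

View pics/w9b.png

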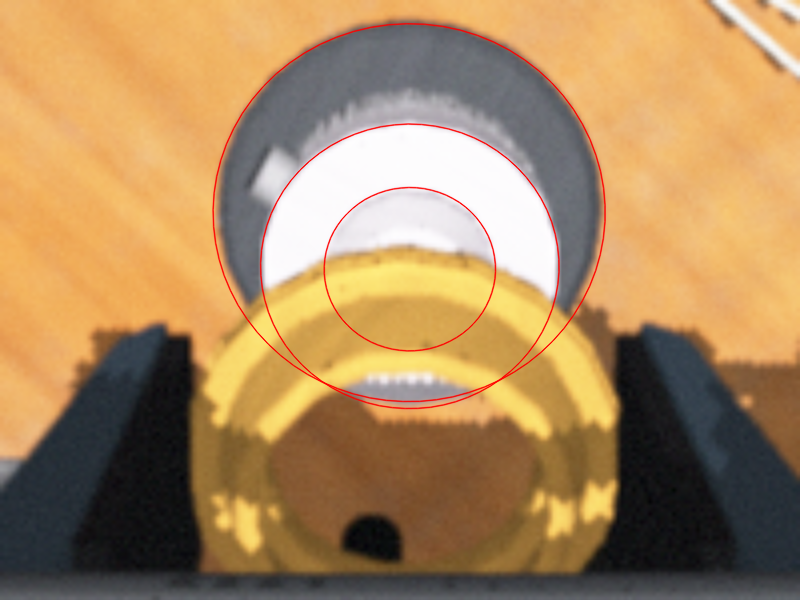

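```bash
python3 -m jog '[[[0.0006,0.0016,0.02],0],[[0.0006,0.0016,0.04],0],[[0.0006,0.0016,0.05],0],[[0.0006,0.0016,0.05],0],[[0.0006,0.0016,0.05],0]]'
python3 -c "
from cell import r
from h import *
s=r.observe(); print(s['tcp_pos'],s['wrist_force']); go(s,[.6092,-.2746,.047])"
```

```text
time: 14.8
tcp_pos: [0.6099, -0.2743, 0.0676]
orientation: [3.141, -0.0, 0.785]
wrist_force: [0.3, -0.0, -1.3]
opening: 0.0538
[ 0.60986816 -0.274279    0.06763616] [ 0.3149495  -0.04134301 -1.33365636]
go shift [-0.0007 -0.0003  0.0206] spin 0  yaw now 0.7846
```

```bash
python3 -m jog '[[[-0.0005,-0.0003,0.005],0],[[-0.0005,-0.0003,0.01],0],[[-0.0005,-0.0003,0.014],0],[[-0.0005,-0.0003,0.017],0],[[-0.0005,-0.0003,0.0195],0],[[-0.0005,-0.0003,0.0205],0],[[-0.0005,-0.0003,0.0205],0]]'
```

```text
time: 15.68
tcp_pos: [0.609, -0.2741, 0.0465]
orientation: [-3.142, 0.0, 0.785]
wrist_force: [0.1, -0.2, -1.5]
opening: 0.0541
```

```bash
python3 -m jog '[[[0,0,0.0007],0],[[0,0,0.0007],0]]'; python3 -m jog '[[[0,0,0],0],[[0,0,0],0],[[0,0,0],0],[[0,0,0],0],[[0,0,0],0],[[0,0,0],0]]' -1
python3 -m jog '[[[0,0,-0.03],0],[[0,0,-0.065],0],[[0,0,-0.075],0],[[0,0,-0.075],0]]'
python3 -c "
from h import *
C,st,i=snap('wrist','w10'); print(st['tcp_pos'],st['orientation'])
I=cv2.resize(i[180:330,220:420],None,fx=4,fy=4); p=(.6092,-.2746);c=(220,180); J=I.copy()
for z,rr in ((.052,.028),(.064,.0205),(.01,.04)): draw(J,C,p,z,rr,(0,0,255),4,c)
cv2.imwrite('pics/w10a.png',np.hstack([I,J])[:,::2][::2])
cv2.imwrite('pics/w10b.png',J)"
```

```text
time: 15.92
tcp_pos: [0.6091, -0.2741, 0.0461]
orientation: [3.141, -0.0, 0.785]
wrist_force: [-0.3, -0.6, 1.5]
opening: 0.0541
time: 16.68
tcp_pos: [0.609, -0.2741, 0.0459]
orientation: [3.142, -0.0, 0.785]
wrist_force: [0.1, 0.2, -0.2]
opening: 0.0914
time: 17.18
tcp_pos: [0.6091, -0.2742, 0.1212]
orientation: [3.141, -0.0, 0.785]
wrist_force: [-0.6, -0.4, -0.4]
opening: 0.091
[ 0.6091193  -0.27418137  0.12116086] [ 3.14073579e+00 -2.38816874e-04  7.84825241e-01]
```

View pics/w10b.png

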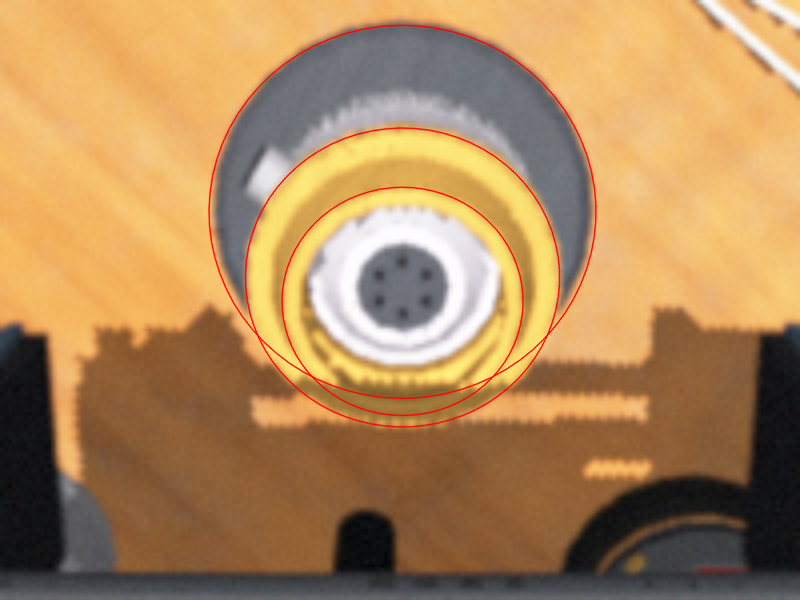

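```bash
python3 - <<'E'
from h import *; import pickle
from cell import viewer,r
W,st=pickle.load(open('pics/w1.pkl','rb')); T=cam(viewer.capture("top"))
for n,a,b in [("jar",(404,156),(453,261)),("canister",(426,107),(529,243))]:
    print(n,*tri([(T,a),(W,b)]))
go(r.observe(),[.5898,-.386,.13],.785)
E
```

```text
jar [ 0.64591461 -0.48867512  0.04289236] [0.6654591578755435, 0.9366640990060303]
canister [ 0.72558224 -0.52329847  0.06948148] [0.3407545442151355, 0.525614913057938]
go shift [-0.0924  0.0662 -0.0103] spin -0.0002  yaw now 0.7848
```

```bash
python3 -m jog '[[[-0.04,0.03,-0.01],0],[[-0.09,0.065,-0.01],0],[[-0.0924,0.066,-0.005],0],[[-0.0924,0.066,0.005],0],[[-0.0924,0.066,0.005],0],[[-0.0924,0.066,0.005],0]]' -0.6
python3 -c "
from h import *
C,st,i=snap('wrist','w11'); print(st['tcp_pos'],st['orientation'],st['opening'])
I=cv2.resize(i[180:330,220:420],None,fx=4,fy=4); p=(.5898,-.386);c=(220,180); J=I.copy()
for z,rr in ((.033,.0255),(.038,.017),(.008,.03)): draw(J,C,p,z,rr,(0,255,0),4,c)
cv2.imwrite('pics/w11b.png',J);go(st,[.5898,-.386,.07],.785)"
```

```text
time: 18.02
tcp_pos: [0.5905, -0.385, 0.1157]
orientation: [-3.141, 0.0, 0.786]
wrist_force: [0.4, -0.3, -0.8]
opening: 0.073
[ 0.59051447 -0.38502852  0.1156934 ] [-3.14105674e+00  2.66670026e-05  7.85970495e-01] 0.07298226012562523
go shift [-0.0012  0.0002  0.0457] spin 0.001  yaw now 0.786
```

View pics/w11b.png

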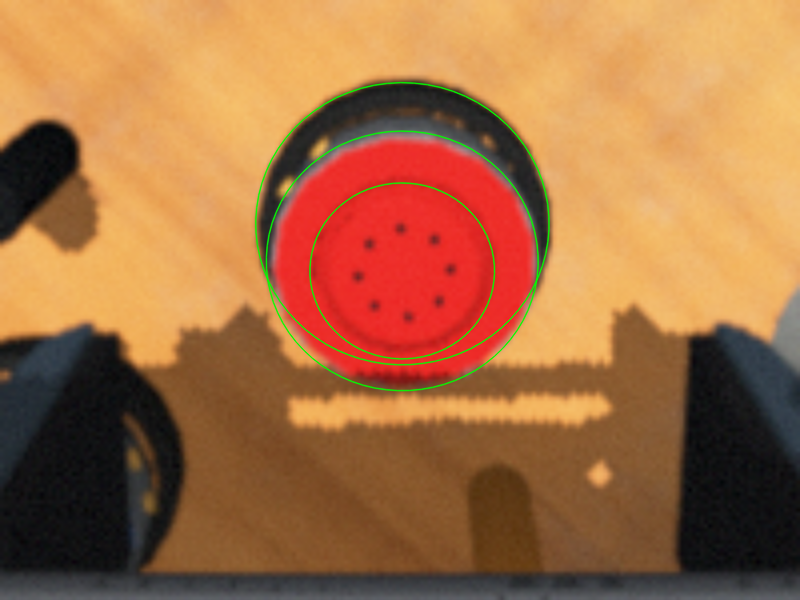

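```bash
python3 -m jog '[[[-0.001,0.0002,0.02],0],[[-0.001,0.0002,0.045],0],[[-0.001,0.0002,0.07],0],[[-0.001,0.0002,0.085],0],[[-0.001,0.0002,0.095],0],[[-0.001,0.0002,0.1],0],[[-0.001,0.0002,0.1],0],[[-0.001,0.0002,0.1],0]]'
python3 -c "
from h import *
C,st,i=snap('wrist','w12'); print(st['tcp_pos'],st['orientation'],st['opening'])
I=cv2.resize(i[200:380,200:440],None,fx=3,fy=3);cv2.imwrite('pics/w12b.png',I);go(st,[.5898,-.386,.016],.785)"
```

```text
time: 19.08
tcp_pos: [0.59, -0.3872, 0.0165]
orientation: [3.141, -0.0, 0.785]
wrist_force: [1.0, -0.5, 0.4]
opening: 0.0729
[ 0.58997575 -0.38718537  0.01651632] [ 3.14065143e+00 -1.02398240e-04  7.84815745e-01] 0.07287191377714324
go shift [ 0.0007 -0.001   0.0005] spin -0.0002  yaw now 0.7848
```

View pics/w12b.png

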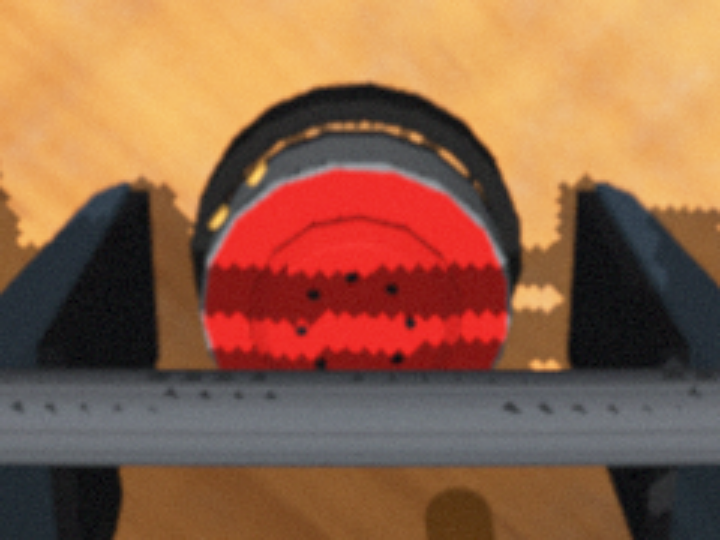

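```bash
python3 -m jog '[[[0.0006,-0.0008,0],0],[[0.0006,-0.0008,0],0],[[0.0006,-0.0008,0],0]]'; python3 -m jog '[[[0,0,0],0],[[0,0,0],0],[[0,0,0],0],[[0,0,0],0],[[0,0,0],0],[[0,0,0],0]]' 1 30
```

```text
time: 19.5
tcp_pos: [0.5895, -0.386, 0.016]
orientation: [3.142, -0.0, 0.785]
wrist_force: [0.5, -0.4, 0.2]
opening: 0.0733
time: 20.25
tcp_pos: [0.5895, -0.386, 0.0159]
orientation: [3.142, 0.0, 0.785]
wrist_force: [0.1, -0.3, 0.1]
opening: 0.05
```

```bash
python3 -m jog '[[[0,0,-0.01],0],[[0,0,-0.03],0],[[0,0,-0.06],0],[[0,0,-0.09],0],[[0,0,-0.12],0],[[0,0,-0.125],0],[[0,0,-0.125],0]]'
python3 -c "
from h import *
C,st,i=snap('wrist','w13'); print(st['tcp_pos'],st['orientation'],st['opening'],st['wrist_force'])
I=cv2.resize(i[200:350,220:420],None,fx=4,fy=4);c=(220,200)
t=st['tcp_pos']; b=t[2]-.0159
for z,rr in ((.033,.0255),(.038,.017),(.013,.03),(0,.03)): draw(I,C,t[:2],b+z,rr,(0,255,0),4,c)
cv2.imwrite('pics/w13b.png',I);go(st,[.6092,-.2746,.13],.785)"
```

```text
time: 21.12
tcp_pos: [0.5895, -0.3859, 0.1413]
orientation: [3.141, -0.0, 0.785]
wrist_force: [0.1, 0.4, -0.9]
opening: 0.0501
[ 0.58948801 -0.38591382  0.1412955 ] [ 3.14101220e+00 -7.14442225e-05  7.84830135e-01] 0.05010286529834757 [ 0.06640133  0.35024481 -0.89351362]
go shift [ 0.0926 -0.0648  0.0113] spin -0.0002  yaw now 0.7848
```

View pics/w13b.png

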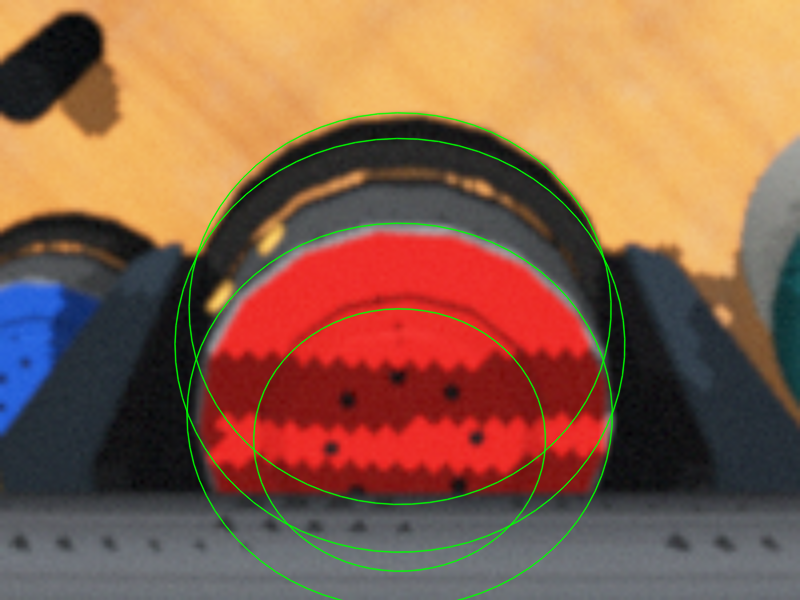

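```bash
python3 -m jog '[[[0.03,-0.021,0],0],[[0.06,-0.042,0],0],[[0.085,-0.06,0],0],[[0.0926,-0.0648,0.01],0],[[0.0926,-0.0648,0.03],0],[[0.0926,-0.0648,0.043],0],[[0.0926,-0.0648,0.043],0],[[0.0926,-0.0648,0.043],0]]'
python3 -c "
from h import *
C,st,i=snap('wrist','w14'); print(st['tcp_pos'],st['orientation'],st['opening'],st['wrist_force'])
I=cv2.resize(i[180:330,220:420],None,fx=4,fy=4);c=(220,180)
for z,rr in ((.01,.04),(.052,.028)): draw(I,C,(.6092,-.2746),z,rr,(0,0,255),4,c)
cv2.imwrite('pics/w14b.png',I);go(st,[.6092,-.2746,.072],.785)"
```

```text
time: 22.18
tcp_pos: [0.6094, -0.2752, 0.0981]
orientation: [3.141, -0.0, 0.784]
wrist_force: [-0.4, -0.2, -0.2]
opening: 0.0499
[ 0.60935584 -0.27519618  0.09809228] [ 3.14123631e+00 -5.42418052e-05  7.84335270e-01] 0.04992978389016985 [-0.38252994 -0.20825759 -0.15242346]
go shift [ 0.0003 -0.0005  0.0261] spin -0.0007  yaw now 0.7843
```

View pics/w14b.png

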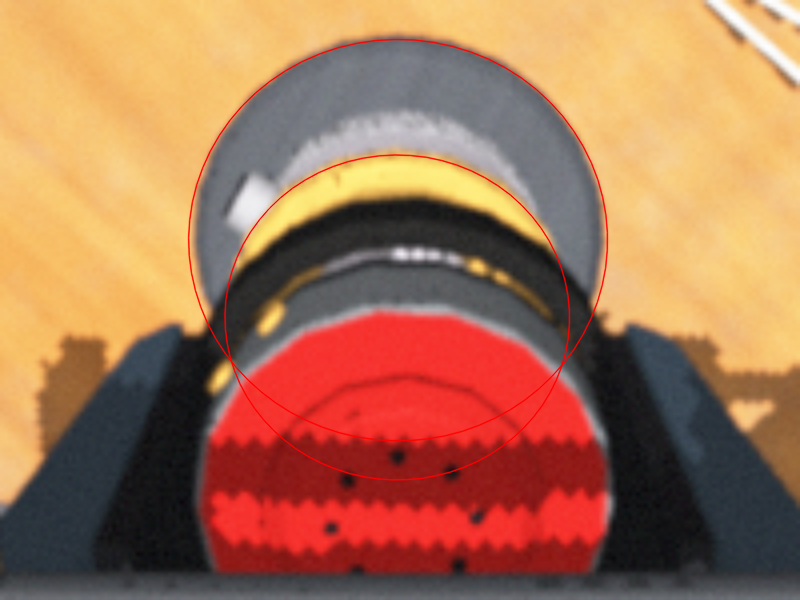

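```bash
python3 -m jog '[[[0.0003,-0.0008,0.006],0],[[0.0003,-0.0008,0.012],0],[[0.0003,-0.0008,0.018],0],[[0.0003,-0.0008,0.023],0],[[0.0003,-0.0008,0.026],0],[[0.0003,-0.0008,0.0275],0],[[0.0003,-0.0008,0.0275],0]]'
python3 -c "
from cell import r
from h import *
s=r.observe(); print(s['tcp_pos'],s['wrist_force']); go(s,[.6092,-.2746,.068])"
```

```text
time: 23.1
tcp_pos: [0.6089, -0.2739, 0.0704]
orientation: [3.142, -0.0, 0.785]
wrist_force: [-0.2, -0.6, -1.4]
opening: 0.0502
[ 0.60892119 -0.27392853  0.070355  ] [-0.16395332 -0.57386166 -1.36029497]
go shift [-0.0003  0.0007  0.0024] spin 0  yaw now 0.7847
```

```bash
python3 -m jog '[[[0,0.0004,0.001],0],[[0,0.0004,0.0015],0],[[0,0.0004,0.002],0],[[0,0.0004,0.002],0]]';python3 -m jog '[[[0,0,0.0004],0],[[0,0,0.0008],0],[[0,0,0.0008],0]]'
```

```text
time: 23.6
tcp_pos: [0.6091, -0.2741, 0.0683]
orientation: [-3.142, 0.0, 0.785]
wrist_force: [-0.2, -0.3, -0.7]
opening: 0.0501
time: 23.98
tcp_pos: [0.6092, -0.2742, 0.0678]
orientation: [3.141, -0.0, 0.785]
wrist_force: [-2.0, -0.0, 3.6]
opening: 0.0501
```

```bash
python3 -m jog '[[[0,0,0],0],[[0,0,0],0],[[0,0,0],0],[[0,0,0],0],[[0,0,0],0],[[0,0,0],0]]' -0.7
python3 -m jog '[[[0,0,-0.02],0],[[0,0,-0.045],0],[[0,0,-0.075],0],[[0,0,-0.085],0],[[0,0,-0.085],0]]'
python3 -c "
from h import *
C,st,i=snap('wrist','w15'); print(st['tcp_pos'],st['orientation'])
I=cv2.resize(i[180:330,220:420],None,fx=4,fy=4); p=(.6092,-.2746);c=(220,180); J=I.copy()
for z,rr in ((.085,.0255),(.09,.017),(.065,.03),(.01,.04)): draw(J,C,p,z,rr,(0,255,0),4,c)
cv2.imwrite('pics/w15b.png',J)"
```

```text
time: 24.72
tcp_pos: [0.6092, -0.2742, 0.0676]
orientation: [3.142, -0.0, 0.785]
wrist_force: [-0.1, -0.2, 0.3]
opening: 0.0776
time: 25.35
tcp_pos: [0.6093, -0.2742, 0.1527]
orientation: [3.141, -0.0, 0.785]
wrist_force: [0.0, -0.7, 0.4]
opening: 0.0774
[ 0.60928985 -0.27423041  0.15267246] [ 3.14089792e+00 -1.71659687e-04  7.84866174e-01]
```

View pics/w15b.png

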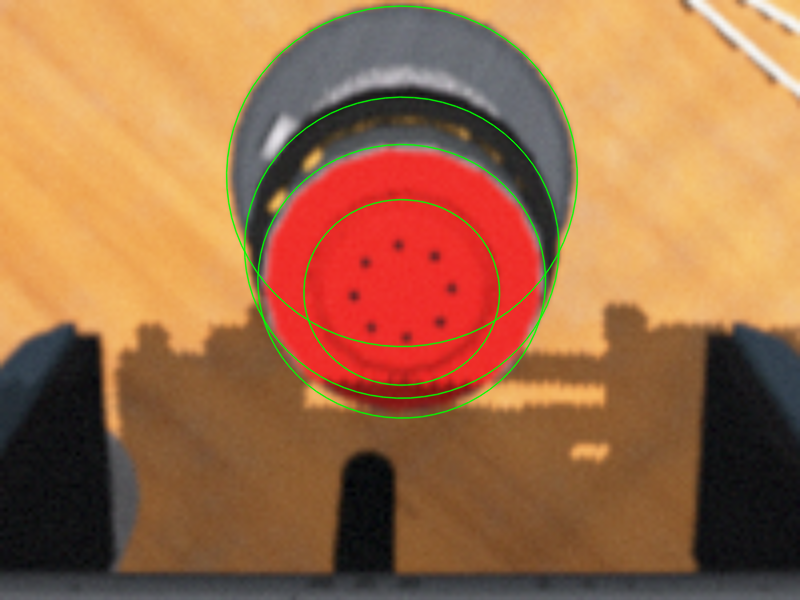

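```bash
python3 -c "
from cell import r
from h import *
s=r.observe(); go(s,[.4862,-.2688,.135],.785)"
```

```text
go shift [-0.0831 -0.0904  0.0169] spin -0.0002  yaw now 0.7848
```

```bash
python3 -m jog '[[[-0.035,-0.038,0],0],[[-0.07,-0.076,0],0],[[-0.083,-0.0904,0],0],[[-0.083,-0.0904,0.017],0],[[-0.083,-0.0904,0.017],0],[[-0.083,-0.0904,0.017],0]]'
python3 -c "
from h import *
C,st,i=snap('wrist','w16'); print(st['tcp_pos'],st['orientation'],st['opening'])
I=cv2.resize(i[180:330,220:420],None,fx=4,fy=4); p=(.4862,-.2688);c=(220,180); J=I.copy()
for z,rr in ((.028,.025),(.054,.012)): draw(J,C,p,z,rr,(0,255,0),4,c)
cv2.imwrite('pics/w16b.png',J);go(st,[.4862,-.2688,.033],.785)"
```

```text
time: 26.15
tcp_pos: [0.4866, -0.2688, 0.1353]
orientation: [-3.141, 0.0, 0.785]
wrist_force: [0.7, -0.1, -0.3]
opening: 0.0777
[ 0.4866008  -0.2688083   0.13529015] [-3.14082227e+00  1.49461247e-04  7.84881168e-01] 0.07766740927731107
go shift [-0.0003 -0.0002  0.1023] spin -0.0001  yaw now 0.7849
```

View pics/w16b.png

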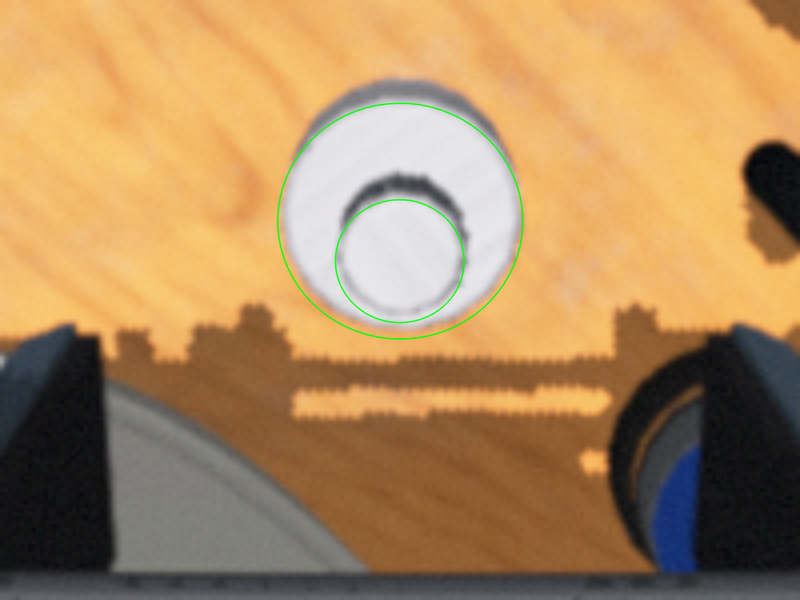

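```bash
python3 -m jog '[[[0.0008,0,0.01],0],[[0.0008,0,0.02],0],[[0.0008,0,0.04],0],[[0.0008,0,0.065],0],[[0.0008,0,0.085],0],[[0.0008,0,0.097],0],[[0.0008,0,0.102],0],[[0.0008,0,0.102],0],[[0.0008,0,0.102],0]]' -0.1
python3 -c "
from h import *
C,st,i=snap('wrist','w17'); print(st['tcp_pos'],st['orientation'],st['opening'],st['wrist_force'])
I=cv2.resize(i[200:380,200:440],None,fx=3,fy=3);cv2.imwrite('pics/w17b.png',I);go(st,[.4868,-.2682,.033],.785)"
```

```text
time: 27.32
tcp_pos: [0.4874, -0.2685, 0.0341]
orientation: [3.141, -0.0, 0.785]
wrist_force: [0.3, -0.3, 0.3]
opening: 0.0503
[ 0.4874356  -0.26851857  0.03413491] [ 3.14066761e+00 -1.48136768e-04  7.84815598e-01] 0.05030403908099137 [ 0.32172796 -0.32119719  0.27463676]
go shift [-0.0002 -0.0007  0.0011] spin -0.0002  yaw now 0.7848
```

View pics/w17b.png

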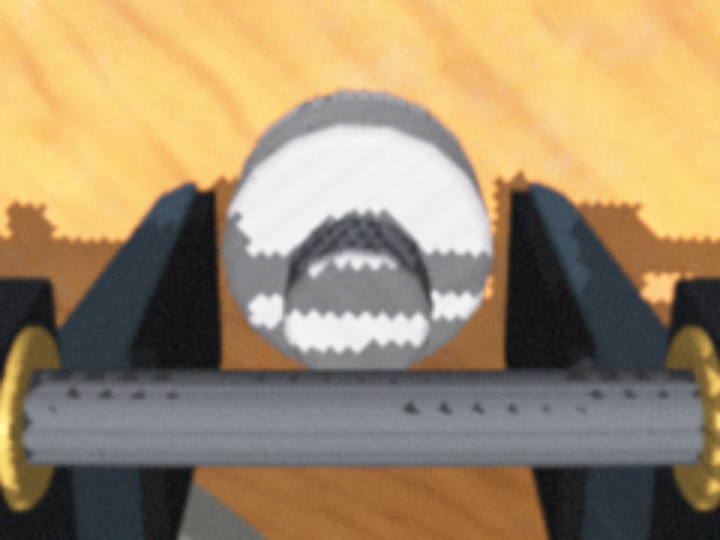

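```bash
python3 -m jog '[[[0,-0.0005,0],0],[[0,-0.0005,0],0],[[0,-0.0005,0],0],[[0,-0.0005,0],0],[[0,-0.0005,0],0],[[0,-0.0005,0],0],[[0,-0.0005,0],0],[[0,-0.0005,0],0]]' 1 50
python3 -m jog '[[[0,0,-0.005],0],[[0,0,-0.015],0],[[0,0,-0.035],0],[[0,0,-0.065],0],[[0,0,-0.1],0],[[0,0,-0.13],0],[[0,0,-0.145],0],[[0,0,-0.145],0],[[0,0,-0.145],0]]'
python3 -c "
from h import *
C,st,i=snap('wrist','w18'); print(st['tcp_pos'],st['orientation'],st['opening'],st['wrist_force'])
I=cv2.resize(i[200:350,220:420],None,fx=4,fy=4);c=(220,200)
t=st['tcp_pos']; b=t[2]-.034
for z,rr in ((.028,.025),(.0,.025),(.054,.012)): draw(I,C,t[:2],b+z,rr,(0,255,0),4,c)
cv2.imwrite('pics/w18b.png',I);go(st,[.6092,-.2746,.16],.785)"
```

```text
time: 28.38
tcp_pos: [0.4868, -0.2679, 0.0337]
orientation: [3.141, -0.0, 0.785]
wrist_force: [-0.5, 0.8, 4.9]
opening: 0.023
time: 29.5
tcp_pos: [0.4862, -0.2675, 0.1774]
orientation: [-3.14, 0.0, 0.785]
wrist_force: [1.0, 0.2, -4.4]
opening: 0.0226
[ 0.48620518 -0.26754583  0.17743709] [-3.13980514e+00  3.10488882e-04  7.84786321e-01] 0.022637076750199395 [ 0.9922709   0.21101206 -4.39762318]
go shift [0.082  0.0919 0.0172] spin -0.0002  yaw now 0.7848
```

View pics/w18b.png

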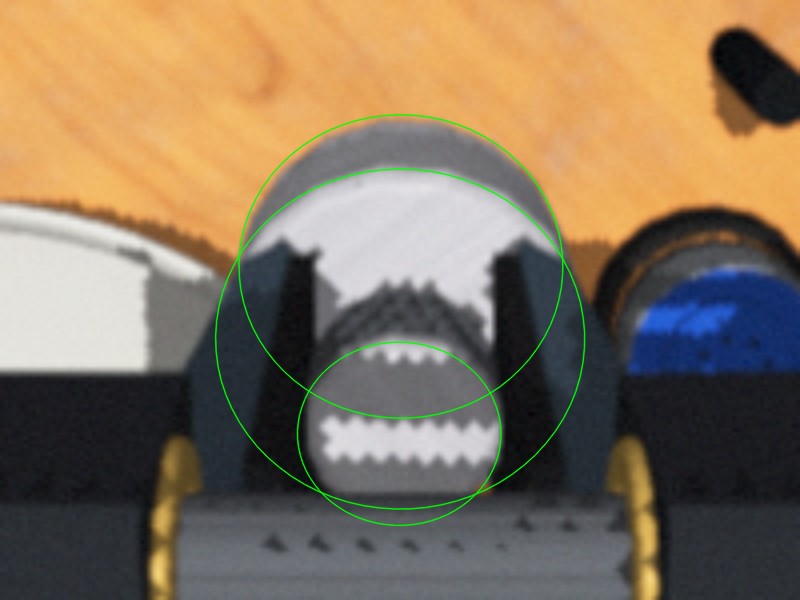

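```bash
python3 -m jog '[[[0.01,0.011,0],0],[[0.03,0.034,0],0],[[0.052,0.058,0],0],[[0.072,0.08,0],0],[[0.081,0.0905,0],0],[[0.0822,0.0918,0.008],0],[[0.0822,0.0918,0.022],0],[[0.0822,0.0918,0.032],0],[[0.0822,0.0918,0.037],0],[[0.0822,0.0918,0.037],0],[[0.0822,0.0918,0.037],0]]'
python3 -c "
from h import *
C,st,i=snap('wrist','w19'); print(st['tcp_pos'],st['orientation'],st['opening'],st['wrist_force'])
I=cv2.resize(i[180:330,220:420],None,fx=4,fy=4);c=(220,180)
t=st['tcp_pos']; b=t[2]-.034
for z,rr in ((.028,.025),(.0,.025)): draw(I,C,t[:2],b+z,rr,(0,255,0),4,c)
for z,rr in ((.01,.04),(.085,.0255),(.065,.03)): draw(I,C,(.6092,-.2746),z,rr,(255,0,0),4,c)
cv2.imwrite('pics/w19b.png',I);go(st,[.6092,-.2746,.12],.785)"
```

```text
time: 30.92
tcp_pos: [0.6099, -0.275, 0.142]
orientation: [3.141, -0.0, 0.785]
wrist_force: [-0.1, -0.5, -5.3]
opening: 0.0225
[ 0.60994552 -0.27495376  0.14198522] [ 3.14097019e+00 -1.57910200e-04  7.84750802e-01] 0.02251827395404879 [-0.11283241 -0.52007696 -5.27832025]
go shift [-0.0003 -0.0008  0.022 ] spin -0.0002  yaw now 0.7848
```

View pics/w19b.png

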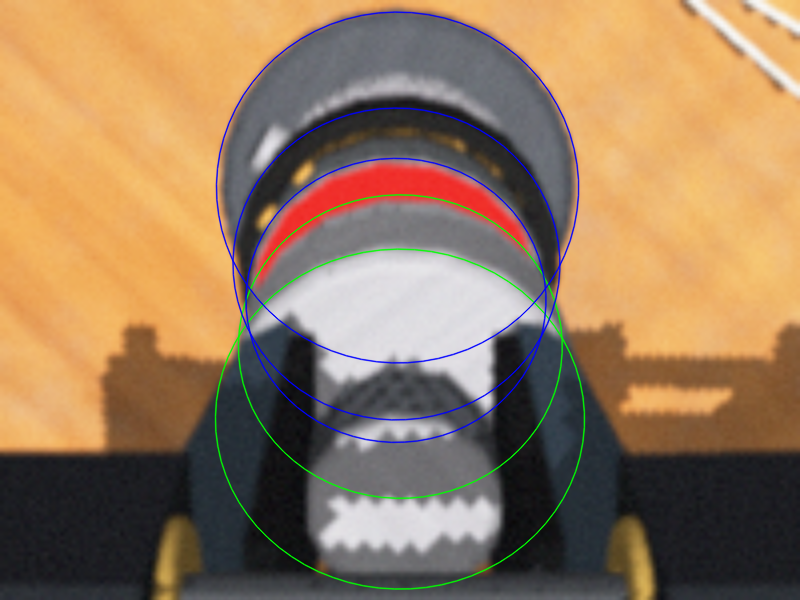

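```bash
python3 -m jog '[[[0.0002,-0.0008,0.004],0],[[0.0002,-0.0008,0.008],0],[[0.0002,-0.0008,0.013],0],[[0.0002,-0.0008,0.0155],0],[[0.0002,-0.0008,0.0155],0],[[0.0002,-0.0008,0.0155],0]]'
python3 -c "
from cell import r
from h import *
s=r.observe(); print(s['tcp_pos'],s['wrist_force']); go(s,[.6094,-.2742,.119])"
```

```text
time: 31.72
tcp_pos: [0.6095, -0.2742, 0.1262]
orientation: [3.141, -0.0, 0.785]
wrist_force: [-0.0, 0.3, -5.4]
opening: 0.0226
[ 0.60948952 -0.2741619   0.12617043] [-4.98701396e-03  3.41088894e-01 -5.42473720e+00]
go shift [-0.0001 -0.      0.0072] spin 0  yaw now 0.7848
```

```bash
python3 -m jog '[[[0,0,0.001],0],[[0,0,0.002],0],[[0,0,0.003],0],[[0,0,0.004],0],[[0,0,0.004],0]]'; python3 -m jog '[[[0,0,0.0005],0],[[0,0,0.001],0],[[0,0,0.0015],0],[[0,0,0.002],0],[[0,0,0.002],0]]'
```

```text
time: 32.35
tcp_pos: [0.6093, -0.2741, 0.122]
orientation: [-3.141, 0.0, 0.785]
wrist_force: [0.5, 1.2, -5.3]
opening: 0.0224
time: 32.98
tcp_pos: [0.6093, -0.2741, 0.12]
orientation: [-3.142, 0.0, 0.785]
wrist_force: [0.3, -0.4, -5.3]
opening: 0.0228
```

```bash
python3 -m jog '[[[0,0,0.0004],0],[[0,0,0.0007],0],[[0,0,0.001],0],[[0,0,0.001],0]]'; python3 -m jog '[[[0,0,0.0003],0],[[0,0,0.0006],0],[[0,0,0.0006],0]]'
```

```text
time: 33.48
tcp_pos: [0.6094, -0.2741, 0.1191]
orientation: [-3.142, -0.0, 0.785]
wrist_force: [-0.5, -0.1, -5.3]
opening: 0.0222
time: 33.85
tcp_pos: [0.6094, -0.2741, 0.1187]
orientation: [3.141, -0.0, 0.785]
wrist_force: [-0.6, 0.4, 0.3]
opening: 0.0228
```

```bash
python3 -m jog '[[[0,0,0.0002],0],[[0,0,0.0002],0]]';  python3 -m jog '[[[0,0,0],0],[[0,0,0],0],[[0,0,0],0],[[0,0,0],0],[[0,0,0],0],[[0,0,0],0]]' -0.3
python3 -m jog '[[[0,0,-0.015],0],[[0,0,-0.04],0],[[0,0,-0.075],0],[[0,0,-0.1],0],[[0,0,-0.1],0],[[0,0,-0.1],0]]'
python3 -c "
from h import *
C,st,i=snap('wrist','w20'); print(st['tcp_pos'],st['orientation'],st['opening'])
I=cv2.resize(i[180:330,220:420],None,fx=4,fy=4); p=(.6092,-.2746);c=(220,180); J=I.copy()
for z,rr in ((.085+.028,.025),(.139,.012),(.085,.025),(.065,.03),(.01,.04)): draw(J,C,p,z,rr,(0,255,0),4,c)
cv2.imwrite('pics/w20b.png',J)"
```

```text
time: 34.1
tcp_pos: [0.6095, -0.2742, 0.1186]
orientation: [3.141, -0.0, 0.785]
wrist_force: [-1.4, 1.3, 4.5]
opening: 0.0226
time: 34.85
tcp_pos: [0.6094, -0.2741, 0.1183]
orientation: [3.142, 0.0, 0.785]
wrist_force: [-0.0, 0.5, -0.2]
opening: 0.0593
time: 35.6
tcp_pos: [0.6091, -0.2739, 0.2182]
orientation: [-3.141, 0.0, 0.785]
wrist_force: [0.0, 0.9, -0.3]
opening: 0.0593
[ 0.60911684 -0.27393832  0.21815441] [-3.14126901e+00  1.18893813e-04  7.84815553e-01] 0.05933488123606097
```

View pics/w20b.png

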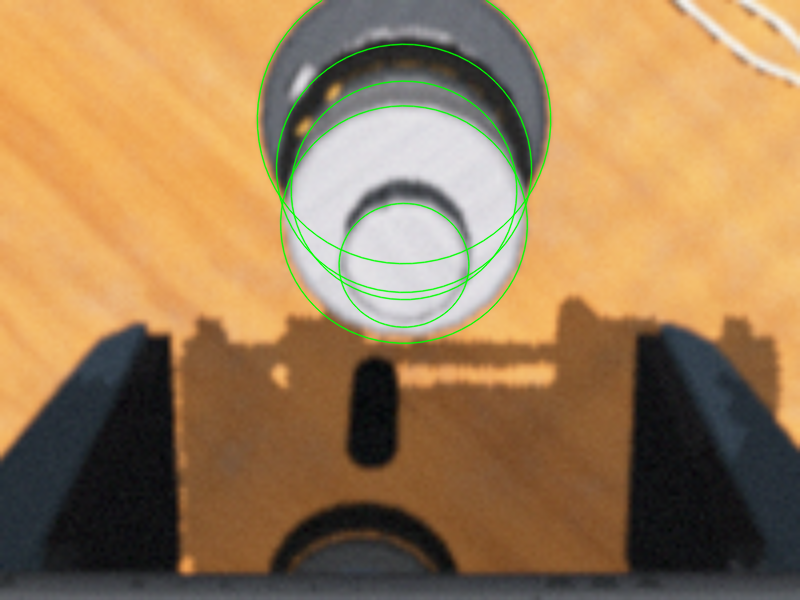

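```bash
python3 -m jog '[[[0,-0.05,-0.02],0],[[0,-0.11,-0.04],0],[[0,-0.17,-0.06],0],[[0,-0.23,-0.06],0],[[0,-0.29,-0.06],0],[[0,-0.33,-0.06],0],[[0,-0.33,-0.06],0],[[0,-0.33,-0.06],0]]'
python3 - <<'E'
from h import *
S,st,s=snap('scene','s2'); T,_,t=snap('top','t2')
print(st['tcp_pos'])
a=cv2.resize(s[150:300,200:400],None,fx=4,fy=4,interpolation=cv2.INTER_CUBIC)
b=cv2.resize(t[140:390,195:445],None,fx=2.4,fy=2.4,interpolation=cv2.INTER_CUBIC)
cv2.imwrite('pics/s2c.png',a); cv2.imwrite('pics/t2c.png',b)
E
```

```text
time: 36.65
tcp_pos: [0.3766, -0.0409, 0.2781]
orientation: [3.141, 0.0, 0.785]
wrist_force: [0.6, -0.2, -0.0]
opening: 0.0593
[ 0.37658042 -0.0408584   0.27812559]
```

View pics/s2c.png

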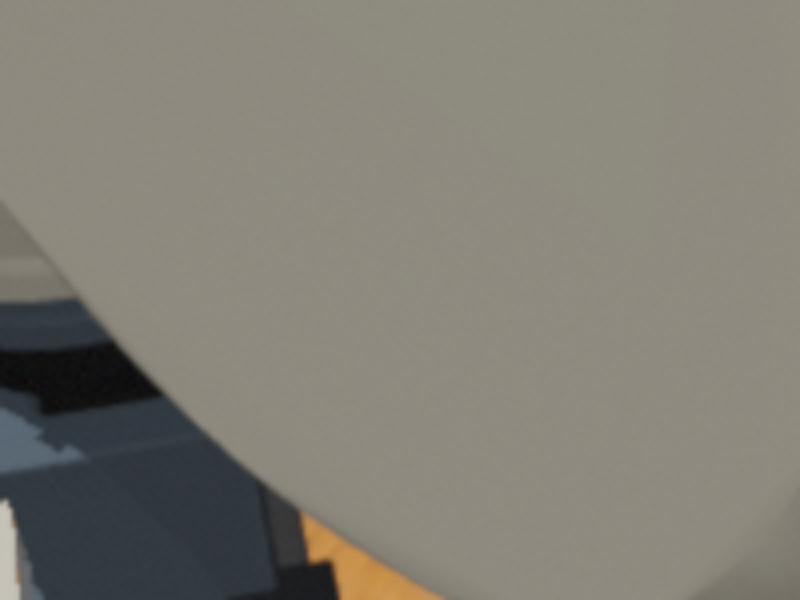

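View pics/t2c.png

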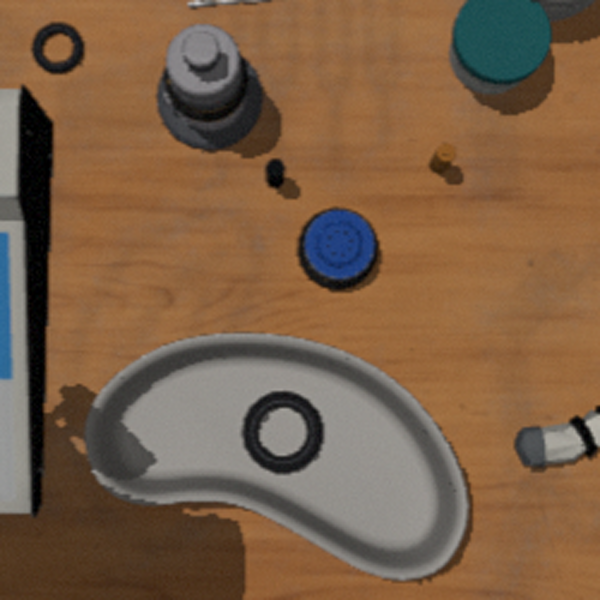

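```bash
python3 - <<'E'
from h import *
import pickle
T,_=pickle.load(open('pics/t2.pkl','rb')); t=cv2.imread('pics/t2.png'); t0=cv2.imread('pics/top0.png')
def blue(i):
    m=cv2.inRange(cv2.cvtColor(i,cv2.COLOR_BGR2HSV),(105,120,50),(125,255,255))[220:265,310:365]; M=cv2.moments(m,True); return M['m10']/M['m00']+310,M['m01']/M['m00']+220
print(blue(t0),blue(t))
J=cv2.resize(t[140:240,230:330],None,fx=6,fy=6,interpolation=cv2.INTER_CUBIC)
for z,rr in ((.113,.025),(.139,.012),(.085,.025),(.065,.03),(.01,.04)): draw(J,T,(.6086,-.2743),z,rr,(0,255,0),6,(230,140))
cv2.imwrite('pics/t2d.png',J)
E
```

```text
(336.1078125, 241.3703125) (336.09859154929575, 241.34115805946792)
```

View pics/t2d.png

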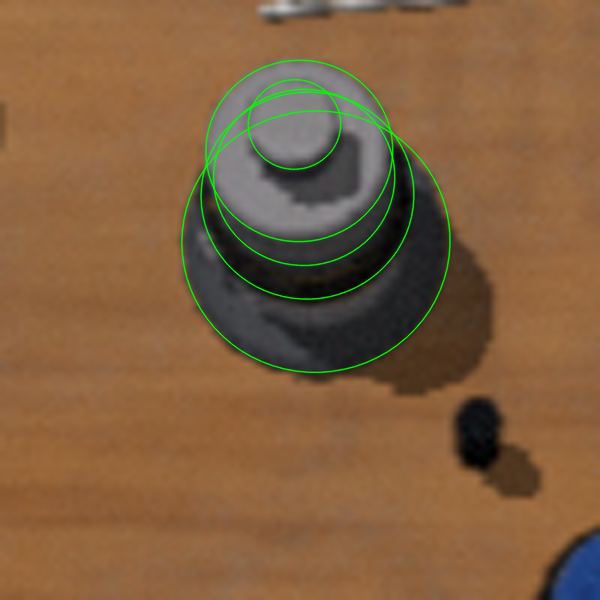

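Both cameras show the stack level and coaxial at the expected heights. The blue earphone hasn't moved and the plate is flat in the dish. I'm handing in.

```bash
python3 -c "
from cell import r,finish_job
s=r.observe(); print(s['time'],s['wrist_force'],abs(s['joint_vel']).max())
print(finish_job())"
```

```text
36.75 [-0.20761641  0.23032584  0.21099878] 0.003918592160178045
the job is handed in; nothing more can be done
None
```

The artificial ear is set up for the red earphone, and I handed the job in at 36.75 s of the 128 s. I took the black plate off and laid it in the kidney dish. Then I fitted the brass cone ring, put the red earphone on it cushion down, and stood the steel weight on the earphone.

- **Seating:** The earphone and the weight were lowered slowly. Each met contact at the expected height (gripper at 67.8 mm and 118.7 mm) and was only then let go, so neither dropped.
- **Alignment:** In the last wrist and top pictures, circles drawn at the nominal sizes and heights matched the stack to about 1 mm, and it looked level.
- **Other things:** The blue earphone's image moved by less than 0.1 pixel. The plate lies flat near the middle of the dish floor, and the arm stood clear and at rest.
- **What disagreed:** The fixed scene camera was 2–5 mm off the other two, so I placed by the wrist and top cameras. The arm blocked its view in the final check, so that check rests on those two. The gripper read 1–2 mm under nominal on the ring, earphone and knob, but nothing slipped.

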